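# Queue sample jars for the centrifuge

## Task

Push the sample jars one by one, standing upright and sliding on the bench (never lift or tip one), into the queue lane between its two guide rails, until all of them stand in one closed-up row against the stop at the lane's end. Then lift the orange follower off its hook, stand it squarely in the lane right up against the last jar so that it closes the row, and let go of it. When that is done, press the green ready button beside the lane fully down and leave everything standing so; do not disturb the tip box, beaker and timer.

Things in the scene. Friction and masses are not known exactly. Their poses are not given: they have to be found in the camera images.
- jar1: blue-capped sample jar standing on the bench, round, 50 mm in diameter up to 54 mm height, then a cap 44 mm in diameter; 70 mm tall in all, about 0.14 kg. Origin: centre of its underside, z up. None if this jar is absent this time.
- jar2: blue-capped sample jar standing on the bench, round, 50 mm in diameter up to 54 mm height, then a cap 44 mm in diameter; 70 mm tall in all, about 0.14 kg. Origin: centre of its underside, z up. None if this jar is absent this time.
- jar3: blue-capped sample jar standing on the bench, round, 50 mm in diameter up to 54 mm height, then a cap 44 mm in diameter; 70 mm tall in all, about 0.14 kg. Origin: centre of its underside, z up. None if this jar is absent this time.
- jar4: blue-capped sample jar standing on the bench, round, 50 mm in diameter up to 54 mm height, then a cap 44 mm in diameter; 70 mm tall in all, about 0.14 kg. Origin: centre of its underside, z up. None if this jar is absent this time.
- jar5: blue-capped sample jar standing on the bench, round, 50 mm in diameter up to 54 mm height, then a cap 44 mm in diameter; 70 mm tall in all, about 0.14 kg. Origin: centre of its underside, z up. None if this jar is absent this time.
- lane: two aluminium rails on the bench (no floor), 15 mm high, 8 mm thick, 58 mm apart inside. Origin: on the bench midway between them at the entrance; x runs along the lane to a grey stop (50 mm high), face at x = 295 mm; y across, z up. Before the entrance (x = -47 to 0 mm) the rails flare to 96 mm apart. Outside the +y rail a block 22 mm high (x = 98 to 162, y = 38 to 98 mm) carries the button
- slot1 (a point): point on the bench on the lane's centre line where the centre of the first jar from the stop stands in a closed-up row (25 mm from the stop's face)
- slot2 (a point): point on the bench on the lane's centre line where the centre of the second jar from the stop stands in a closed-up row (75 mm from the stop's face)
- slot3 (a point): point on the bench on the lane's centre line where the centre of the third jar from the stop stands in a closed-up row (125 mm from the stop's face)
- slot4 (a point): point on the bench on the lane's centre line where the centre of the fourth jar from the stop stands in a closed-up row (175 mm from the stop's face)
- slot5 (a point): point on the bench on the lane's centre line where the centre of the fifth jar from the stop stands in a closed-up row (225 mm from the stop's face)
- follower: loose, 0.3 kg, alike front and back: steel foot 40 (x) by 44 (y) by 12 (z) mm, orange plate upright on its middle, 8 mm thick (x), 44 wide (y), top at z = 150 mm. A window through the plate along x, 24 mm wide, z = 62 to 100 mm, hangs with its upper edge on the peg. Pinch its solid top (z 100 to 150) across the thickness. Origin: centre of the foot's underside, z up. Stands by itself, x along the lane
- stand: hook stand fixed to the bench: base 80 by 80 by 12 mm, grey post 16 (x) by 30 (y) mm, 168 mm tall. Origin: centre of the base's underside, z up. A steel peg 8 mm in diameter comes out of the post towards the stand's -x at height 160 mm and ends at x = -70 mm in an upturned tip with its top at 176 mm
- peg (a point): point on the axis of the stand's peg, 42 mm from the post's centre line, at about the middle of its free length; the follower hangs about here
- ready (a joint): travel of the green ready button, m: 0 up, 0.006 fully down; spring-loaded, about 5 N when fully down, comes back up by itself
- ready_top (a point): centre of the top of the green button (32 mm in diameter), about 40 mm above the bench; it is pressed straight down
- tipbox: pipette tip box, grey with blue lid, 82 by 122 by 58 mm, loose bystander; origin: centre of its underside
- beaker: glass beaker, 70 mm in diameter at the rim, 70 mm high, loose bystander; origin: centre of its underside
- timer: white bench timer 60 by 70 by 22 mm, loose bystander; origin: centre of its underside
Not all that is in view belongs to the job. What is shaped like the jar5 but black or red is not meant.

How it is judged:
By the outcome, as a careful person would: the job done as asked, in the order asked, and still so for the second after the job is handed in, with the robot touching nothing.
Of jar1, jar2, jar3, jar4, jar5 only 3 to 5 are there at a start; the rules pass over those that are not, and their reading is None.
At some moment in a run one of jar1, jar2, jar3, jar4, jar5 may be knocked a few centimetres aside while the robot is not near it.
It also fails if it takes over 210 s, if anything falls off the work surface, if the arm or the gripper's body presses on something with over 40 N, if the wrist force passes 120 N, or if a joint passes its speed limit or range.

## Robot

A 7-joint arm with a two-finger parallel gripper is mounted at the origin on the work surface. World frame = base frame: x ahead of the robot, y to its left, z up, the work surface at z = 0. Lengths are in m, angles in rad, forces in N, time in s.
With the tool pointing down it reaches from about 0.4 to 0.85 m from the base axis. Payload 4.5 kg.
Tool frame: the origin (TCP) lies at the centre of the arm's flange, where the gripper is bolted on; the fingertips stand 166 mm ahead of it and the grasp point (between the pads) lies 147 mm ahead of it (r.grip_depth is the distance from the TCP to the grasp point, in m); z points along the fingers, y is the line along which they close (so a half turn about z gives the same grasp; the last joint's range is limited). The gripper opens to 88 mm and grips with 3 to 60 N. Pads are 18 mm wide; open, the fingers measure 123 mm over their backs; the gripper's body (75 mm by 187 mm) begins 45 mm behind the grasp point.
Start: joints at [-1.119, 0.689, -0.195, 1.565, 0.157, 0.902, -0.215], TCP at [0.254, 0.571, 0.405] pointing down, gripper open.
Joint ranges: [-3.01, 3.01], [-0.46, 2.08], [-1.47, 1.51], [0.13, 2.56], [-1, 4.14], [0.04, 2.09], [-2.66, 2.66]. Speed limits (rad/s): [2.57, 2.57, 3.14, 3.14, 3.14, 3.14, 3.14].

## Interface

Orientations are given as a unit quaternion [x, y, z, w].
In Python, from plant import status, cams, r, finder gives the robot as it stands.
- The arm moves only by the tool play_rows, never from a script. Its argument "rows" is a list of rows, each a list of 7 numbers: the opening in per cent of the stroke, from 0 (shut) to 100 (fully open), then the shift along the tool's x, y, z in m, then the turn, a rotation vector about the tool's x, y, z in degrees. A call has 1 to 8 rows; each row shifts and turns the commanded pose from where the row before left it, along the tool's axes as they then stand; what a row does not reach is not made up. A row lasts 1/8 s, in which the tool goes at most 62.5 mm and 10.7 degrees, less where a joint would pass 70% of its speed; a pose out of reach is approached as far as the arm can. A call with a gripper value outside its range is refused whole. The fingers move at their own pace and stop on an object; "grip_force" is the grip in N (left out, the last holds). Time passes only in rows, so rows that do not move let the fingers close. It gives the time, the measured TCP pose, the force, the opening and the grip force at its end, in the units of the state.
- status.get_state(): the state, without advancing time (a new reading comes with each control period).
- cams.snapshot(name): name is "scene" or "top" or "wrist"; returns the picture (480x640x3 uint8, red, green, blue); there is no depth.
- cams.camera_params(name): a dict with "vfov" (degrees; the focal length in pixels is half the picture's height over the tangent of half this angle, whatever the lens; pixels are square), "cx", "cy" (the principal point, pixels), "R" (3x3) and "t" (3): a world point X has camera coordinates R X + t; the wrist camera has in their place "tool_from_camera" (4x4, takes a point from camera to tool coordinates, whose origin is the TCP and whose axes are the flange's). Camera axes: x right, y down, z forward; pixel columns grow to the right and rows downward; lengths in m; the calibration is good to about 2 mm. A picture is of the moment at which its call begins: read the wrist's pose just before it. camera_params takes no time and is no camera call.
- r.finish_job(): hands the job in; it is judged then, once.
Trained networks look in the newest picture that a camera, given by its name, has taken for a name from the list of things; names that differ only in an ending like _2 or _b are one class to them, and where a whole thing is asked for, a point or a joint stands for the part that bears it (a point fixed in the world has none). Each returns a list of dicts, best first, with "score" (0 to 1); they miss things now and then, are a little off and sometimes report something else, mostly with a low value. They report only what shows in the picture. A call takes as long as a camera call. They do not tell look-alikes from the thing itself.
- finder.spot_in(camera, label): "at" ([x, y, z] in m, in the coordinates of the camera as it stood for that picture, good to about 4 mm: the middle of the surface that is visible of it).
- finder.regions_of(camera, label): "mask" (480x640 bool, what is visible of it).
The state is a dict: "clock": time; "q": joint angles; "qd": joint speeds; "joint_torque": joint torques, N m; "tool_pos": TCP position; "eef_rot": TCP orientation; "contact_force": force on the tool from outside, world axes, zero at the start; "moment": the same for the moment, N m; "opening": opening from 0.0 (shut) to 1.0 (fully open); "finger_force": force on a finger pad.
Only numpy, scipy, OpenCV 4.12 (cv2) and the standard library are available. Lean on these libraries where they do the work, as an engineer would, in place of code of your own. Each camera call takes 0.05 s, during which the arm holds its last target. There are 200 camera calls.

## Working session

There is one attempt and no reset: what is moved stays moved. The work goes in short steps, Python scripts to look and compute and a tool call to move; the robot and the scene stay as the last step left them, time stands still between calls to the robot, and variables do not carry over. Pictures are saved under pics/ and viewed, at most 14 in all, crops included, and the job is handed in when it is done.

Besides the shell and the picture viewer there is one more tool, called after "Request:" by a JSON object that holds its "method" and its "body". play_rows: Moves the arm, as the interface text tells. Its arguments: {"type":"object","properties":{"rows":{"type":"array","items":{"type":"array","items":{"type":"number"}}},"grip_force":{"type":"number"}},"required":["rows"]}

```bash
ls; mkdir -p pics; cat > h.py <<'E'
import numpy as np, cv2
from plant import status, cams, r, finder
from scipy.spatial.transform import Rotation as Ro
def cam2world(name,p,st=None):
    c=cams.camera_params(name); p=np.asarray(p)
    if name=='wrist':
        T=np.array(c['tool_from_camera']); q=T[:3,:3]@p+T[:3,3]
        return Ro.from_quat(st['eef_rot']).as_matrix()@q+st['tool_pos']
    return np.array(c['R']).T@(p-np.array(c['t']))
def pix2world(name,u,v,z,st=None):
    c=cams.camera_params(name); f=240/np.tan(np.radians(c['vfov']/2))
    d=np.array([(u-c['cx'])/f,(v-c['cy'])/f,1.])
    a=cam2world(name,[0,0,0],st); b=cam2world(name,d,st)
    return a+(b-a)*(z-a[2])/(b-a)[2]
def snap(name,fn=None):
    im=cams.snapshot(name)
    if fn: cv2.imwrite('pics/'+fn,im[:,:,::-1])
    return im
E
python3 - <<'E'
from h import *
st=status.get_state(); print(st['tool_pos'],st['eef_rot'],st['clock'])
for n in ['top','scene']:
    snap(n,n+'0.png'); c=cams.camera_params(n); print(n,c['vfov'],c['cx'],c['cy'],cam2world(n,[0,0,0]))
    for l in ['jar1','lane','follower','stand','ready','tipbox','beaker','timer']:
        for d in finder.spot_in(n,l):
            print(n,l,round(d['score'],2),np.round(cam2world(n,d['at']),3))
E
```

```text
pics
[0.25349578 0.5709126  0.4039057 ] [ 2.07345775e-01  9.78267272e-01 -9.27447650e-04 -1.21775620e-04] 0.0
top 44.04537300766306 325.37997524997917 235.69598442196957 [0.43260519 0.023902   1.53961475]
top jar1 0.95 [ 0.467 -0.351  0.069]
top jar1 0.91 [ 0.568 -0.372  0.071]
top jar1 0.85 [ 0.523 -0.266  0.07 ]
top jar1 0.78 [ 0.475 -0.116  0.072]
top jar1 0.66 [ 0.459 -0.016  0.07 ]
top jar1 0.56 [ 0.382 -0.178  0.068]
top jar1 0.53 [ 0.62  -0.115  0.069]
top lane 0.62 [ 0.549  0.179 -0.   ]
top follower 0.57 [0.501 0.412 0.093]
top stand 0.8 [0.539 0.412 0.009]
top ready 0.67 [0.547 0.176 0.002]
top tipbox 0.77 [0.757 0.152 0.05 ]
top beaker 0.75 [0.78  0.017 0.027]
top timer 0.92 [ 0.732 -0.222  0.023]
top timer 0.7 [ 0.521 -0.266  0.067]
scene 48.18260943119941 316.5588377875303 244.2035285160012 [1.05445315 0.81762166 0.86233083]
scene jar1 0.95 [ 0.387 -0.168  0.05 ]
scene jar1 0.81 [ 0.474 -0.34   0.049]
scene jar1 0.73 [ 0.483 -0.102  0.045]
scene jar1 0.66 [ 0.534 -0.251  0.047]
scene jar1 0.62 [ 0.577 -0.365  0.045]
scene jar1 0.61 [0.467 0.003 0.052]
scene jar1 0.59 [ 0.632 -0.1    0.046]
scene lane 0.71 [0.544 0.182 0.005]
scene lane 0.19 [ 0.738 -0.211  0.027]
scene follower 0.58 [0.506 0.429 0.167]
scene stand 0.67 [0.547 0.434 0.008]
scene stand 0.62 [ 0.533 -0.253  0.044]
scene ready 0.32 [0.547 0.435 0.015]
scene tipbox 0.81 [0.766 0.168 0.06 ]
scene beaker 0.81 [0.776 0.027 0.049]
scene beaker 0.64 [ 0.74  -0.212  0.024]
scene beaker 0.51 [0.767 0.173 0.059]
scene timer 0.6 [ 0.738 -0.21   0.026]
```

View pics/top0.png

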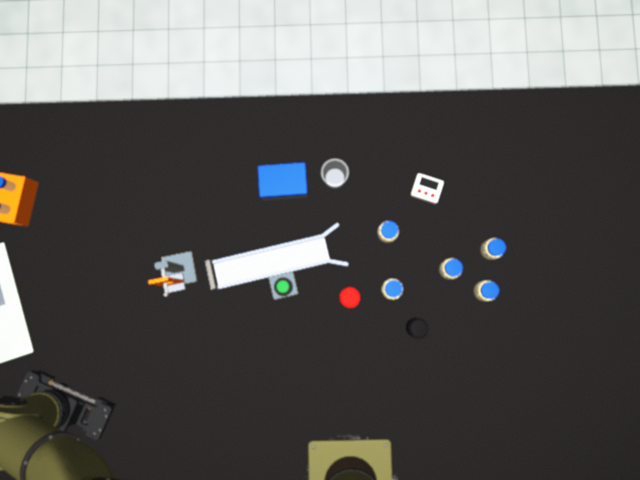

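View pics/scene0.png

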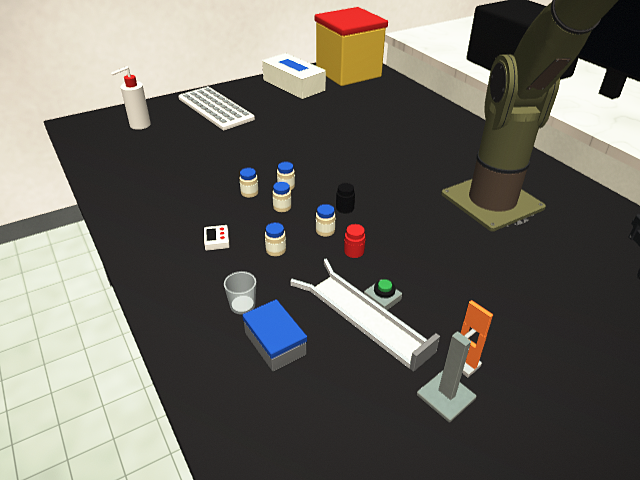

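Top view: five blue-capped jars at px (389,231), (393,289), (452,268), (494,248), (487,291). The red one (350,297) and the black one (418,328) are decoys. The lane runs from its entrance at about (328,250) to the stop at (211,274). Follower and stand are at (170,275).

```bash
cat >> h.py <<'E'
def caps(im,zc=0.07,name='top',st=None,amin=100,amax=1500):
    hsv=cv2.cvtColor(im,cv2.COLOR_RGB2HSV)
    m=cv2.inRange(hsv,(100,120,80),(125,255,255))
    n,l,s,c=cv2.connectedComponentsWithStats(m)
    return [(np.round(pix2world(name,*c[i],zc,st)[:2],3),int(s[i,4])) for i in range(1,n) if amin<s[i,4]<amax]
E
python3 - <<'E'
from h import *
im=snap('top'); print(caps(im))
hsv=cv2.cvtColor(im,cv2.COLOR_RGB2HSV)
m=cv2.inRange(hsv,(50,120,80),(80,255,255)); n,l,s,c=cv2.connectedComponentsWithStats(m)
print('button',[(pix2world('top',*c[i],.04),s[i,4]) for i in range(1,n) if s[i,4]>50])
m=cv2.inRange(hsv,(5,180,120),(20,255,255)); n,l,s,c=cv2.connectedComponentsWithStats(m)
print('orange',[(c[i],s[i]) for i in range(1,n) if s[i,4]>20])
cv2.imwrite('pics/lane.png',cv2.resize(im[215:310,145:345],None,fx=4,fy=4,interpolation=cv2.INTER_CUBIC)[:,:,::-1])
E
```

```text
[(array([ 0.624, -0.118]), 229), (array([ 0.573, -0.383]), 256), (array([ 0.525, -0.274]), 246), (array([ 0.476, -0.122]), 208), (array([ 0.467, -0.36 ]), 257)]
button [(array([0.4887777 , 0.15388388, 0.04      ]), np.int32(146))]
orange [(array([ 21.53775744, 199.42677346]), array([  0, 172,  37,  53, 874], dtype=int32)), (array([  6.09259259, 208.48148148]), array([  0, 201,  12,  15,  54], dtype=int32)), (array([162.07874016, 281.03149606]), array([148, 277,  33,   8, 127], dtype=int32))]
```

View pics/lane.png

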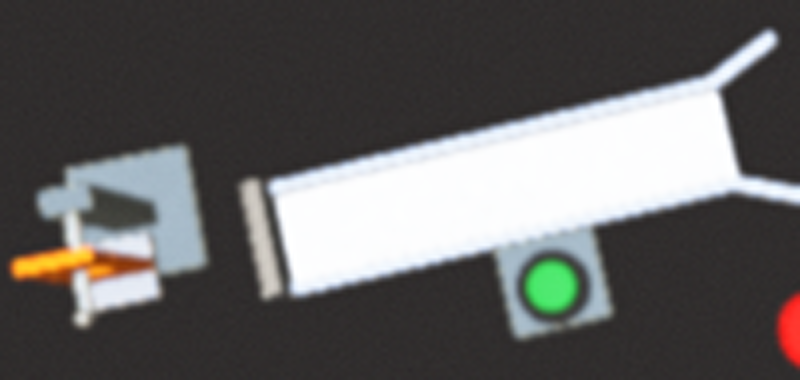

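The crop (4x, offset 145,215) shows the rails' outer edges running (270,185)-(712,80) and (292,297)-(740,188). The stop is at x≈245-280, the green button at (552,286), and the peg points down and slightly right in the image.

```bash
python3 - <<'E'
from h import *
P=lambda u,v,z: pix2world('top',145+(u+.0)/4-.375,215+v/4-.375,z)[:2]
U0,U1,L0,L1=P(270,185,.015),P(712,80,.015),P(292,297,.015),P(740,188,.015)
for a,b in((U0,U1),(L0,L1)):
    d=a-b; print(a,b,np.degrees(np.arctan2(d[1],d[0])),np.linalg.norm(d))
d=(U0-U1)+(L0-L1); d/=np.linalg.norm(d); n=np.array([-d[1],d[0]])
print('width',(L0-U0)@n); off=((U0+U1+L0+L1)/4)
stop=(P(262,178,.05)+P(282,292,.05))/2  # near-edge of stop top
print('stoptop',stop,(stop-off)@n)
# base from button: lane (130,68)mm
B=np.array([.4888,.1539]); O1=B-d*.130-n*.068
ent=(P(715,85,.0)+P(738,184,.0))/2
s=(stop-off)@d; O2=off+d*(s-.295); O3=off+d*((ent-off)@d)
print('ang',np.degrees(np.arctan2(d[1],d[0])),'origin from button',O1,'stop',O2,'ent',O3)
for O in (O1,O2,O3): print('lateral',(O-off)@n)
O=off+d*np.mean([(x-off)@d for x in (O1,O2,O3)])
for k in range(5): print('slot',k+1,np.round(O+d*(.27-.05*k),3))
print('peg pts',P(85,265,.16),P(82,318,.176),P(75,220,.16),'post top',P(65,200,.168))
print('plate top ends',P(15,268,.214),P(90,257,.214))
print(cams.camera_params('wrist'))
E
```

```text
[0.55919491 0.33704632] [0.62023847 0.05010406] 102.00995385189155 0.2933635525533123
[0.48676842 0.32292332] [0.54976364 0.03369097] 102.2872095183022 0.2960130917767874
width 0.07377664102997755
stoptop [0.52482282 0.32863146] -0.001515092890995593
ang 102.14920488691833 origin from button [0.58263656 0.04112279] stop [0.58542683 0.03991975] ent [0.58508214 0.04152085]
lateral 0.002474584036734347
lateral 3.89861348741156e-18
lateral -3.6649731964276055e-17
slot 1 [0.528 0.305]
slot 2 [0.539 0.256]
slot 3 [0.549 0.207]
slot 4 [0.56  0.158]
slot 5 [0.57  0.109]
peg pts [0.50310117 0.415379  ] [0.47192694 0.41229964] [0.52948697 0.42147479] post top [0.5407036  0.42511444]
plate top ends [0.49961621 0.43939805] [0.504748   0.39728428]
{'vfov': 59.505881287667556, 'cx': 319.97741622536324, 'cy': 243.13597338861317, 'tool_from_camera': array([[-5.96243799e-04, -9.63208121e-01, -2.68755949e-01,
         6.88132111e-02],
       [ 9.99999631e-01, -7.40615454e-04,  4.35797764e-04,
         3.18675593e-04],
       [-6.18808755e-04, -2.68755590e-01,  9.63208207e-01,
         2.03623675e-02],
       [ 0.00000000e+00,  0.00000000e+00,  0.00000000e+00,
         1.00000000e+00]])}
```

Request:
{"method": "play_rows", "body": {"rows": [[80,0,0,0,0,0,9],[80,0,0,0,0,0,9],[80,0,0,0,0,0,9],[80,0,0,0,0,0,9],[80,0,0,0,0,0,9],[80,0,0,0,0,0,8.9]], "grip_force": 5}}

```text
clock: 1.7
tool_pos: [0.2535, 0.5713, 0.4048]
eef_rot: [0.63, 0.776, 0.0, -0.0]
contact_force: [0.2, 0.3, -0.9]
opening: 0.799
finger_force: 0.0
```

Request:
{"method": "play_rows", "body": {"rows": [[80,-0.05,0.015,0,0,0,0],[80,-0.05,0.015,0,0,0,0],[80,-0.05,0.015,0,0,0,0],[80,-0.05,0.015,0,0,0,0],[80,-0.05,0.015,0,0,0,0],[80,-0.05,0.015,0,0,0,0],[80,-0.05,0.015,0,0,0,0],[80,-0.05,0.015,0,0,0,0]]}}

```text
clock: 2.7
tool_pos: [0.4559, 0.2041, 0.405]
eef_rot: [0.628, 0.778, 0.0, 0.0]
contact_force: [0.6, 0.1, -0.3]
opening: 0.795
finger_force: 0.0
```

Request:
{"method": "play_rows", "body": {"rows": [[80,-0.05,0.015,0,0,0,0],[80,-0.05,0.015,0,0,0,0],[80,-0.05,0.015,0.02,0,0,0],[80,-0.05,0.015,0.03,0,0,0],[80,-0.05,0.015,0.04,0,0,0],[80,-0.05,0.015,0.04,0,0,0],[80,0,0,0,0,0,0],[80,0,0,0,0,0,0]]}}

```text
clock: 3.7
tool_pos: [0.6038, -0.0636, 0.2787]
eef_rot: [0.628, 0.778, 0.0, -0.0]
contact_force: [-0.1, 0.9, 0.0]
opening: 0.804
finger_force: 0.0
```

```bash
cat >> h.py <<'E'
O=np.array([.585,.041]); A=np.radians(102.15); D=np.array([np.cos(A),np.sin(A)]); N=np.array([-D[1],D[0]])
def lane(p): p=np.asarray(p)[:2]-O; return np.round([p@D,p@N],4)
def rep():
    im=cams.snapshot('top'); st=status.get_state(); R=Ro.from_quat(st['eef_rot']).as_matrix()
    print('t',round(st['clock'],2),'tcp lane',lane(st['tool_pos']),'z',round(st['tool_pos'][2],4),'yaw err',round(np.degrees(np.arctan2(R[1,0],R[0,0]))-102.15,2),'tilt',np.round(R[:2,2],4),'open',round(st['opening'],3),'F',np.round(st['contact_force'],1))
    print('jars',[(tuple(lane(p)),a) for p,a in caps(im)])
    return im
E
python3 -c "
from h import *
rep(); print(status.get_state()['q'])"
```

```text
t 3.75 tcp lane [-0.1054  0.0034] z 0.2793 yaw err 0.11 tilt [0.0008 0.0014] open 0.803 F [0.1 0.8 0.2]
jars [((np.float64(-0.412), np.float64(0.101)), 256), ((np.float64(-0.2953), np.float64(0.125)), 246), ((np.float64(-0.3672), np.float64(0.1998)), 256)]
[ 0.04447897  0.8291039  -0.02927018  1.72848155  0.03654752  0.58376229
  0.20818557]
```

Request:
{"method": "play_rows", "body": {"rows": [[80,-0.03,0.004,0,0,0,0],[80,-0.029,0.004,0,0,0,0],[80,0,0,0.03,0,0,0],[80,0,0,0.03,0,0,0],[80,0,0,0.026,0,0,0],[80,0,0,0,0,0,0],[50,0,0,0,0,0,0],[50,0,0,0,0,0,0]], "grip_force": 5}}

```text
clock: 4.75
tool_pos: [0.6247, -0.1199, 0.1944]
eef_rot: [0.628, 0.778, 0.001, 0.001]
contact_force: [-1.8, 0.3, 0.0]
opening: 0.599
finger_force: 0.4
```

Request:
{"method": "play_rows", "body": {"rows": [[50,0,0,0,0,0,0],[50,0,0,0,0,0,0],[50,0,0,0,0,0,0],[50,0,0,0,0,0,0]]}}

```text
clock: 5.25
tool_pos: [0.6245, -0.1201, 0.1942]
eef_rot: [0.628, 0.778, 0.001, 0.001]
contact_force: [-1.7, 0.7, 7.1]
opening: 0.564
finger_force: 5.0
```

```bash
python3 -c "
from h import *
rep(); snap('wrist','w1.png')"
```

```text
t 5.3 tcp lane [-0.1658 -0.0047] z 0.1942 yaw err 0.01 tilt [0.0018 0.0001] open 0.569 F [-1.3  1.   6.5]
jars [((np.float64(-0.412), np.float64(0.101)), 256), ((np.float64(-0.2953), np.float64(0.125)), 250), ((np.float64(-0.3672), np.float64(0.1998)), 256)]
```

View pics/w1.png

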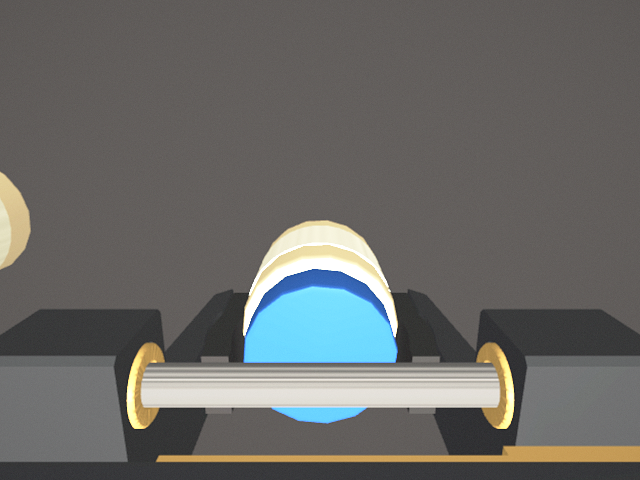

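Wrist picture: the jar (blue cap at 320,350) sits centred between the pads.

Request:
{"method": "play_rows", "body": {"rows": [[50,0.01,-0.002,0,0,0,0],[50,0.02,-0.003,0,0,0,0],[50,0.03,0,0,0,0,0],[50,0.03,0,0,0,0,0],[50,0.03,0,0,0,0,0],[50,0.02,0,0,0,0,0],[50,0.01,0,0,0,0,0],[50,0,0,0,0,0,0]]}}

```text
clock: 6.35
tool_pos: [0.5878, 0.0269, 0.1937]
eef_rot: [0.628, 0.779, 0.001, 0.0]
contact_force: [-0.2, 0.6, 6.3]
opening: 0.565
finger_force: 5.0
```

```bash
python3 -c "
from h import *
rep(); snap('scene','s1.png'); snap('wrist','w2.png')
a=cv2.imread('pics/s1.png')[130:370,200:520]; b=cv2.imread('pics/w2.png')
cv2.imwrite('pics/c1.png',np.hstack([cv2.resize(a,(400,300)),cv2.resize(b,(400,300))]))"
```

```text
t 6.4 tcp lane [-0.0145  0.0002] z 0.1937 yaw err 0.09 tilt [0.0018 0.0012] open 0.566 F [-0.   0.8  6.8]
jars [((np.float64(-0.412), np.float64(0.101)), 256), ((np.float64(-0.2953), np.float64(0.125)), 246), ((np.float64(-0.1374), np.float64(0.1411)), 210), ((np.float64(-0.3672), np.float64(0.1998)), 257)]
```

View pics/c1.png

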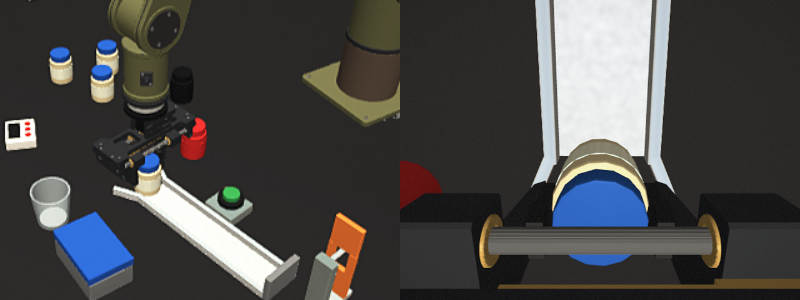

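The jar slides upright, and the wrist half of the view shows it centred on the lane. I'll carry on to the stop.

Request:
{"method": "play_rows", "body": {"rows": [[50,0.02,0,0,0,0,0],[50,0.03,0,0,0,0,0],[50,0.04,0,0,0,0,0],[50,0.04,0,0,0,0,0],[50,0.04,0,0,0,0,0],[50,0.04,0,0,0,0,0],[50,0.03,0,0,0,0,0],[50,0.02,0,0,0,0,0]]}}

```text
clock: 7.5
tool_pos: [0.5324, 0.2805, 0.1935]
eef_rot: [0.628, 0.778, 0.0, 0.001]
contact_force: [0.8, -4.1, 6.3]
opening: 0.566
finger_force: 5.0
```

Request:
{"method": "play_rows", "body": {"rows": [[50,0.012,0,0,0,0,0],[50,0.008,0,0,0,0,0],[50,0.004,0,0,0,0,0],[50,0.002,0,0,0,0,0],[50,0,0,0,0,0,0]]}}

```text
clock: 8.12
tool_pos: [0.5275, 0.3037, 0.1933]
eef_rot: [0.629, 0.778, -0.001, 0.001]
contact_force: [0.9, -4.2, 4.7]
opening: 0.564
finger_force: 5.0
```

```bash
python3 -c "
from h import *
rep()"
```

```text
t 8.18 tcp lane [0.2689 0.0009] z 0.1933 yaw err -0.05 tilt [ 0.0009 -0.0021] open 0.565 F [ 0.9 -4.   4.6]
jars [((np.float64(-0.412), np.float64(0.101)), 257), ((np.float64(-0.2953), np.float64(0.125)), 246), ((np.float64(-0.1364), np.float64(0.1409)), 208), ((np.float64(-0.3672), np.float64(0.1998)), 255)]
```

Request:
{"method": "play_rows", "body": {"rows": [[65,0,0,0,0,0,0],[65,0,0,0,0,0,0],[65,0,0,-0.03,0,0,0],[65,0,0,-0.05,0,0,0],[80,-0.045,-0.014,0,0,0,0],[80,-0.045,-0.014,0,0,0,0],[80,-0.045,-0.014,0,0,0,0],[80,-0.045,-0.014,0,0,0,0]]}}

```text
clock: 9.18
tool_pos: [0.5101, 0.1164, 0.2727]
eef_rot: [0.628, 0.778, 0.0, -0.0]
contact_force: [0.6, -1.3, 0.4]
opening: 0.803
finger_force: 0.0
```

Request:
{"method": "play_rows", "body": {"rows": [[80,-0.045,-0.014,0,0,0,0],[80,-0.045,-0.014,0,0,0,0],[80,-0.045,-0.014,0,0,0,0],[80,-0.045,-0.014,0,0,0,0],[80,-0.045,-0.028,0,0,0,0],[80,0,0,0,0,0,0]]}}

```text
clock: 9.93
tool_pos: [0.474, -0.1248, 0.2726]
eef_rot: [0.631, 0.775, -0.002, -0.0]
contact_force: [0.2, 1.0, -0.4]
opening: 0.799
finger_force: 0.0
```

```bash
python3 -c "
from h import *
rep()"
```

```text
t 9.97 tcp lane [-0.1362  0.1417] z 0.2726 yaw err -0.21 tilt [-0.0005 -0.0002] open 0.8 F [0.  0.9 0.1]
jars [((np.float64(-0.412), np.float64(0.101)), 257), ((np.float64(-0.2953), np.float64(0.125)), 248), ((np.float64(0.2703), np.float64(0.0011)), 219), ((np.float64(-0.3672), np.float64(0.1998)), 257)]
```

Request:
{"method": "play_rows", "body": {"rows": [[80,0,0,0.03,0,0,0],[80,0,0,0.03,0,0,0],[80,0,0,0.019,0,0,0],[80,0,0,0,0,0,0],[50,0,0,0,0,0,0],[50,0,0,0,0,0,0],[50,0,0,0,0,0,0],[50,0,0,0,0,0,0]]}}

```text
clock: 10.98
tool_pos: [0.4761, -0.1203, 0.1944]
eef_rot: [0.628, 0.778, 0.001, 0.0]
contact_force: [0.1, 0.8, 6.5]
opening: 0.564
finger_force: 5.0
```

Request:
{"method": "play_rows", "body": {"rows": [[50,0,0,0,0,0,0],[50,-0.005,0.015,0,0,0,0],[50,0,0.03,0,0,0,0],[50,0,0.03,0,0,0,0],[50,0.01,0.03,0,0,0,0],[50,0.01,0.02,0,0,0,0],[50,0.02,0.012,0,0,0,0],[50,0.005,0.004,0,0,0,0]]}}

```text
clock: 11.98
tool_pos: [0.6055, -0.0506, 0.1939]
eef_rot: [0.628, 0.779, 0.0, 0.0]
contact_force: [-0.8, -1.5, 3.2]
opening: 0.564
finger_force: 5.0
```

```bash
python3 -c "
from h import *
rep()"
```

```text
t 12.03 tcp lane [-0.0939 -0.0008] z 0.1939 yaw err 0.1 tilt [0.0005 0.0004] open 0.567 F [0.3 1.4 1.7]
jars [((np.float64(-0.412), np.float64(0.101)), 256), ((np.float64(-0.2953), np.float64(0.125)), 246), ((np.float64(0.2703), np.float64(0.0011)), 219), ((np.float64(-0.3672), np.float64(0.1998)), 256)]
```

Request:
{"method": "play_rows", "body": {"rows": [[50,0.02,0,0,0,0,0],[50,0.03,0,0,0,0,0],[50,0.04,0,0,0,0,0],[50,0.04,0,0,0,0,0],[50,0.04,0,0,0,0,0],[50,0.04,0,0,0,0,0],[50,0.04,0,0,0,0,0],[50,0.03,0,0,0,0,0]]}}

```text
clock: 13.02
tool_pos: [0.545, 0.2238, 0.1938]
eef_rot: [0.628, 0.778, -0.0, -0.0]
contact_force: [0.3, -3.0, 2.5]
opening: 0.565
finger_force: 5.0
```

Request:
{"method": "play_rows", "body": {"rows": [[50,0.02,0,0,0,0,0],[50,0.01,0,0,0,0,0],[50,0.005,0,0,0,0,0],[50,0.002,0,0,0,0,0],[50,0.001,0,0,0,0,0],[50,0,0,0,0,0,0]]}}

```text
clock: 13.78
tool_pos: [0.5386, 0.2584, 0.1937]
eef_rot: [0.629, 0.778, -0.0, 0.0]
contact_force: [0.1, -3.3, 4.6]
opening: 0.565
finger_force: 5.0
```

```bash
python3 -c "
from h import *
rep()"
```

```text
t 13.82 tcp lane [ 0.2223 -0.0004] z 0.1937 yaw err -0.05 tilt [ 0.0004 -0.0006] open 0.565 F [ 1.4 -3.5  4.3]
jars [((np.float64(-0.412), np.float64(0.101)), 255), ((np.float64(-0.2953), np.float64(0.125)), 246), ((np.float64(-0.3672), np.float64(0.1998)), 257)]
```

Request:
{"method": "play_rows", "body": {"rows": [[65,0,0,0,0,0,0],[65,0,0,0,0,0,0],[65,0,0,-0.03,0,0,0],[65,0,0,-0.05,0,0,0],[80,-0.047,-0.0125,0,0,0,0],[80,-0.047,-0.0125,0,0,0,0],[80,-0.047,-0.0125,0,0,0,0],[80,-0.047,-0.0125,0,0,0,0]]}}

```text
clock: 14.82
tool_pos: [0.5287, 0.0642, 0.2736]
eef_rot: [0.628, 0.778, 0.0, -0.0]
contact_force: [-0.0, -0.1, -0.1]
opening: 0.803
finger_force: 0.0
```

Request:
{"method": "play_rows", "body": {"rows": [[80,-0.047,-0.0125,0,0,0,0],[80,-0.047,-0.0125,0,0,0,0],[80,-0.047,-0.0125,0,0,0,0],[80,-0.047,-0.0125,0,0,0,0],[80,-0.047,-0.0125,0,0,0,0],[80,-0.047,-0.0125,0,0,0,0],[80,-0.047,0,0,0,0,0],[80,0,0,0,0,0,0]]}}

```text
clock: 15.82
tool_pos: [0.5247, -0.2768, 0.2735]
eef_rot: [0.631, 0.776, -0.001, 0.002]
contact_force: [-0.6, 0.2, 0.3]
opening: 0.795
finger_force: 0.0
```

```bash
python3 -c "
from h import *
rep()"
```

```text
t 15.88 tcp lane [-0.2951  0.1251] z 0.2733 yaw err -0.15 tilt [ 0.0004 -0.    ] open 0.801 F [-0.3  0.7  0.1]
jars [((np.float64(0.2199), np.float64(-0.0003)), 206), ((np.float64(-0.2881), np.float64(0.1254)), 155), ((np.float64(0.2713), np.float64(0.0009)), 219)]
```

Request:
{"method": "play_rows", "body": {"rows": [[80,0,0,0.03,0,0,0],[80,0,0,0.03,0,0,0],[80,0,0,0.02,0,0,0],[80,0,0,0,0,0,0],[50,0,0,0,0,0,0],[50,0,0,0,0,0,0],[50,0,0,0,0,0,0],[50,0,0,0,0,0,0]]}}

```text
clock: 16.88
tool_pos: [0.5252, -0.2727, 0.1946]
eef_rot: [0.628, 0.778, 0.0, 0.001]
contact_force: [-1.0, 0.6, 6.3]
opening: 0.561
finger_force: 5.0
```

Request:
{"method": "play_rows", "body": {"rows": [[50,0,0,0,0,0,0],[50,0.02,0.015,0,0,0,0],[50,0.03,0.025,0,0,0,0],[50,0.03,0.025,0,0,0,0],[50,0.03,0.025,0,0,0,0],[50,0.03,0.025,0,0,0,0],[50,0.03,0.01,0,0,0,0],[50,0.02,0,0,0,0,0]]}}

```text
clock: 17.88
tool_pos: [0.6083, -0.0595, 0.1946]
eef_rot: [0.628, 0.778, 0.001, 0.002]
contact_force: [1.5, -3.5, 5.0]
opening: 0.561
finger_force: 5.0
```

```bash
python3 -c "
from h import *
rep()"
```

```text
t 17.93 tcp lane [-0.1003 -0.0013] z 0.1944 yaw err 0.2 tilt [0.0021 0.0019] open 0.563 F [1.4 0.5 5.4]
jars [((np.float64(-0.412), np.float64(0.101)), 256), ((np.float64(0.2199), np.float64(-0.0003)), 205), ((np.float64(0.2703), np.float64(0.0011)), 219), ((np.float64(-0.3672), np.float64(0.1998)), 258)]
```

-0.100 → 0.174: 0.274.

Request:
{"method": "play_rows", "body": {"rows": [[50,0.02,-0.001,0,0,0,0],[50,0.03,0,0,0,0,0],[50,0.04,0,0,0,0,0],[50,0.04,0,0,0,0,0],[50,0.04,0,0,0,0,0],[50,0.04,0,0,0,0,0],[50,0.03,0,0,0,0,0],[50,0.015,0,0,0,0,0]]}}

```text
clock: 18.92
tool_pos: [0.5515, 0.189, 0.1941]
eef_rot: [0.628, 0.778, -0.001, 0.0]
contact_force: [0.9, -3.8, 6.2]
opening: 0.563
finger_force: 5.0
```

Request:
{"method": "play_rows", "body": {"rows": [[50,0.01,0,0,0,0,0],[50,0.005,0,0,0,0,0],[50,0.003,0,0,0,0,0],[50,0.001,0,0,0,0,0],[50,0,0,0,0,0,0],[65,0,0,0,0,0,0],[65,0,0,0,0,0,0]]}}

```text
clock: 19.8
tool_pos: [0.5476, 0.2074, 0.1933]
eef_rot: [0.628, 0.778, -0.0, -0.001]
contact_force: [-0.2, -0.3, 0.4]
opening: 0.649
finger_force: 0.0
```

Request:
{"method": "play_rows", "body": {"rows": [[65,0,0,-0.03,0,0,0],[65,0,0,-0.05,0,0,0],[80,-0.05,-0.013,0,0,0,0],[80,-0.05,-0.013,0,0,0,0],[80,-0.05,-0.013,0,0,0,0],[80,-0.05,-0.013,0,0,0,0],[80,-0.05,-0.013,0,0,0,0],[80,0,0,0,0,0,0]]}}

```text
clock: 20.8
tool_pos: [0.5366, -0.0562, 0.2735]
eef_rot: [0.632, 0.775, -0.002, 0.0]
contact_force: [0.6, -0.1, 0.6]
opening: 0.798
finger_force: 0.0
```

```bash
python3 -c "
from h import *
rep()"
```

```text
t 20.85 tcp lane [-0.0817  0.0667] z 0.2735 yaw err -0.24 tilt [-0.0009 -0.0004] open 0.8 F [ 1.5  0.8 -0. ]
jars [((np.float64(-0.412), np.float64(0.101)), 256), ((np.float64(0.1671), np.float64(0.0019)), 200), ((np.float64(0.2199), np.float64(-0.0003)), 205), ((np.float64(0.2703), np.float64(0.0011)), 219), ((np.float64(-0.3672), np.float64(0.1998)), 257)]
```

Request:
{"method": "play_rows", "body": {"rows": [[80,-0.047,-0.005,0,0,0,0],[80,-0.047,-0.005,0,0,0,0],[80,-0.047,-0.005,0,0,0,0],[80,-0.047,-0.005,0,0,0,0],[80,-0.047,-0.005,0,0,0,0],[80,-0.047,-0.005,0,0,0,0],[80,-0.048,-0.004,0,0,0,0],[80,0,0,0,0,0,0]]}}

```text
clock: 21.85
tool_pos: [0.5736, -0.3835, 0.2732]
eef_rot: [0.63, 0.777, -0.001, 0.001]
contact_force: [-0.3, 0.5, 0.6]
opening: 0.799
finger_force: 0.0
```

Request:
{"method": "play_rows", "body": {"rows": [[80,0,0,0.03,0,0,0],[80,0,0,0.03,0,0,0],[80,0,0,0.02,0,0,0],[80,0,0,0,0,0,0],[50,0,0,0,0,0,0],[50,0,0,0,0,0,0],[50,0,0,0,0,0,0],[50,0,0,0,0,0,0]]}}

```text
clock: 22.85
tool_pos: [0.5741, -0.381, 0.1949]
eef_rot: [0.628, 0.778, 0.0, 0.001]
contact_force: [-0.8, 1.6, 5.7]
opening: 0.565
finger_force: 5.0
```

```bash
python3 -c "
from h import *
rep()"
```

```text
t 22.9 tcp lane [-0.4102  0.0994] z 0.1949 yaw err 0.0 tilt [ 0.0014 -0.0008] open 0.565 F [-0.8 -0.2  6.2]
jars [((np.float64(0.1671), np.float64(0.0019)), 200), ((np.float64(0.2199), np.float64(-0.0003)), 206), ((np.float64(0.2713), np.float64(0.0009)), 220), ((np.float64(-0.3672), np.float64(0.1998)), 256)]
```

Request:
{"method": "play_rows", "body": {"rows": [[50,0,0,0,0,0,0],[50,0.02,0.01,0,0,0,0],[50,0.03,0.015,0,0,0,0],[50,0.04,0.02,0,0,0,0],[50,0.04,0.02,0,0,0,0],[50,0.04,0.02,0,0,0,0],[50,0.04,0.01,0,0,0,0],[50,0.04,0.003,0,0,0,0]]}}

```text
clock: 23.9
tool_pos: [0.6182, -0.114, 0.1947]
eef_rot: [0.628, 0.778, 0.001, 0.002]
contact_force: [1.2, -2.2, 4.8]
opening: 0.567
finger_force: 5.0
```

Request:
{"method": "play_rows", "body": {"rows": [[50,0.04,0,0,0,0,0],[50,0.02,0,0,0,0,0],[50,0,0,0,0,0,0]]}}

```text
clock: 24.28
tool_pos: [0.6044, -0.0524, 0.1943]
eef_rot: [0.626, 0.779, 0.002, -0.001]
contact_force: [-0.8, 4.1, 5.9]
opening: 0.57
finger_force: 5.0
```

```bash
python3 -c "
from h import *
rep()"
```

```text
t 24.32 tcp lane [-0.0958  0.0007] z 0.1943 yaw err 0.23 tilt [0.0008 0.0039] open 0.567 F [-0.2  3.5  6.5]
jars [((np.float64(0.1671), np.float64(0.0019)), 200), ((np.float64(0.2199), np.float64(-0.0003)), 205), ((np.float64(0.2703), np.float64(0.0011)), 219), ((np.float64(-0.3672), np.float64(0.1998)), 257)]
```

Request:
{"method": "play_rows", "body": {"rows": [[50,0.02,0,0,0,0,0],[50,0.03,0,0,0,0,0],[50,0.04,0,0,0,0,0],[50,0.04,0,0,0,0,0],[50,0.04,0,0,0,0,0],[50,0.025,0,0,0,0,0],[50,0.015,0,0,0,0,0],[50,0.008,0,0,0,0,0]]}}

```text
clock: 25.32
tool_pos: [0.5578, 0.1575, 0.1941]
eef_rot: [0.628, 0.778, 0.0, 0.0]
contact_force: [0.9, -4.7, 6.1]
opening: 0.563
finger_force: 5.0
```

Request:
{"method": "play_rows", "body": {"rows": [[50,0.004,0,0,0,0,0],[50,0.002,0,0,0,0,0],[50,0,0,0,0,0,0]]}}

```text
clock: 25.7
tool_pos: [0.557, 0.161, 0.1937]
eef_rot: [0.629, 0.778, -0.001, 0.001]
contact_force: [1.9, -5.7, 2.5]
opening: 0.565
finger_force: 5.0
```

Request:
{"method": "play_rows", "body": {"rows": [[64,0,0,0,0,0,0],[64,0,0,0,0,0,0],[64,0,0,-0.03,0,0,0],[64,0,0,-0.05,0,0,0],[80,-0.05,-0.02,0,0,0,0],[80,-0.05,-0.02,0,0,0,0],[80,-0.05,-0.02,0,0,0,0],[80,-0.05,-0.02,0,0,0,0]]}}

```text
clock: 26.7
tool_pos: [0.5206, -0.0509, 0.2736]
eef_rot: [0.628, 0.778, 0.0, -0.0]
contact_force: [0.9, -0.2, -0.1]
opening: 0.802
finger_force: 0.0
```

```bash
python3 -c "
from h import *
rep()"
```

```text
t 26.75 tcp lane [-0.085   0.0862] z 0.2738 yaw err -0.6 tilt [-0.0025 -0.0064] open 0.804 F [-1.2 -6.3 -0.3]
jars [((np.float64(0.1203), np.float64(0.0027)), 194), ((np.float64(0.1703), np.float64(0.0022)), 199), ((np.float64(0.2201), np.float64(0.0007)), 204), ((np.float64(0.2713), np.float64(0.0009)), 219), ((np.float64(-0.3672), np.float64(0.1998)), 255)]
```

Request:
{"method": "play_rows", "body": {"rows": [[80,-0.047,-0.019,0,0,0,0],[80,-0.047,-0.019,0,0,0,0],[80,-0.047,-0.019,0,0,0,0],[80,-0.047,-0.019,0,0,0,0],[80,-0.047,-0.019,0,0,0,0],[80,-0.047,-0.019,0,0,0,0],[80,0,0,0,0,0,0],[80,0,0,0,0,0,0]]}}

```text
clock: 27.75
tool_pos: [0.4695, -0.3486, 0.2734]
eef_rot: [0.628, 0.778, 0.001, -0.001]
contact_force: [-0.0, 0.8, -0.6]
opening: 0.8
finger_force: 0.0
```

```bash
python3 -c "
from h import *
rep()"
```

```text
t 27.8 tcp lane [-0.356   0.1944] z 0.2734 yaw err 0.16 tilt [0.0001 0.0023] open 0.8 F [ 0.3  0.5 -0.7]
jars [((np.float64(0.1203), np.float64(0.0027)), 196), ((np.float64(0.1703), np.float64(0.0022)), 199), ((np.float64(0.2201), np.float64(0.0007)), 204), ((np.float64(0.2713), np.float64(0.0009)), 219)]
```

Request:
{"method": "play_rows", "body": {"rows": [[80,-0.011,-0.005,0.01,0,0,0],[80,0,0,0.03,0,0,0],[80,0,0,0.03,0,0,0],[80,0,0,0.01,0,0,0],[80,0,0,0,0,0,0],[50,0,0,0,0,0,0],[50,0,0,0,0,0,0],[50,0,0,0,0,0,0]]}}

```text
clock: 28.8
tool_pos: [0.4667, -0.3621, 0.1946]
eef_rot: [0.628, 0.778, 0.0, 0.001]
contact_force: [-0.4, 0.3, 3.8]
opening: 0.565
finger_force: 5.0
```

Request:
{"method": "play_rows", "body": {"rows": [[50,0,0,0,0,0,0],[50,0,0,0,0,0,0],[50,0.01,0.01,0,0,0,0],[50,0.02,0.02,0,0,0,0],[50,0.03,0.03,0,0,0,0],[50,0.03,0.03,0,0,0,0],[50,0.03,0.03,0,0,0,0],[50,0.03,0.03,0,0,0,0]]}}

```text
clock: 29.8
tool_pos: [0.5817, -0.1843, 0.1945]
eef_rot: [0.629, 0.778, -0.001, 0.001]
contact_force: [-0.9, -2.7, 3.4]
opening: 0.566
finger_force: 5.0
```

Request:
{"method": "play_rows", "body": {"rows": [[50,0.03,0.025,0,0,0,0],[50,0.03,0.015,0,0,0,0],[50,0.03,0.01,0,0,0,0],[50,0.02,0,0,0,0,0],[50,0,0,0,0,0,0],[50,0,0,0,0,0,0]]}}

```text
clock: 30.55
tool_pos: [0.6073, -0.0635, 0.1942]
eef_rot: [0.628, 0.779, 0.002, -0.001]
contact_force: [0.5, 4.4, 5.8]
opening: 0.567
finger_force: 5.0
```

```bash
python3 -c "
from h import *
rep()"
```

```text
t 30.6 tcp lane [-0.1069  0.0002] z 0.1943 yaw err 0.09 tilt [0.0011 0.0032] open 0.568 F [1.9 4.3 6.1]
jars [((np.float64(0.1203), np.float64(0.0027)), 196), ((np.float64(0.1703), np.float64(0.0022)), 199), ((np.float64(0.2201), np.float64(0.0007)), 204), ((np.float64(0.2713), np.float64(0.0009)), 219)]
```

Request:
{"method": "play_rows", "body": {"rows": [[50,0.02,0,0,0,0,0],[50,0.03,0,0,0,0,0],[50,0.04,0,0,0,0,0],[50,0.04,0,0,0,0,0],[50,0.025,0,0,0,0,0],[50,0.012,0,0,0,0,0],[50,0.008,0,0,0,0,0],[50,0.003,0,0,0,0,0]]}}

```text
clock: 31.6
tool_pos: [0.5694, 0.1073, 0.194]
eef_rot: [0.629, 0.778, -0.001, 0.001]
contact_force: [1.4, -6.2, 3.5]
opening: 0.568
finger_force: 5.0
```

Request:
{"method": "play_rows", "body": {"rows": [[50,0.002,0,0,0,0,0],[50,0.001,0,0,0,0,0],[50,0,0,0,0,0,0],[64,0,0,0,0,0,0],[64,0,0,0,0,0,0],[64,0,0,-0.03,0,0,0],[64,0,0,-0.05,0,0,0],[64,0,0,-0.05,0,0,0]]}}

```text
clock: 32.6
tool_pos: [0.5684, 0.1121, 0.3245]
eef_rot: [0.628, 0.778, -0.0, -0.001]
contact_force: [1.3, -0.2, 0.0]
opening: 0.647
finger_force: 0.0
```

Request:
{"method": "play_rows", "body": {"rows": [[60,0,-0.05,-0.05,0,0,0],[60,0,-0.05,-0.05,0,0,0],[60,0,-0.05,-0.02,0,0,0],[60,0,-0.05,0,0,0,0],[60,0,0,0,0,0,0],[60,0,0,0,0,0,0]]}}

```text
clock: 33.35
tool_pos: [0.3853, 0.0723, 0.4322]
eef_rot: [0.628, 0.778, 0.001, 0.0]
contact_force: [-0.3, 0.4, -0.7]
opening: 0.597
finger_force: 0.0
```

```bash
python3 -c "
from h import *
im=rep(); im2=snap('scene')
a=im[215:310,145:345]; b=im2[200:400,280:520]
cv2.imwrite('pics/c2.png',np.vstack([cv2.resize(a,(600,285)),cv2.resize(b,(378,315)).__class__((315,600,3),np.uint8)*0+cv2.copyMakeBorder(cv2.resize(b,(378,315)),0,0,0,222,0)])[:,:,::-1])"
```

```text
t 33.4 tcp lane [0.0725 0.1881] z 0.4321 yaw err 0.06 tilt [0.0013 0.0006] open 0.602 F [-0.5  0.4 -0. ]
jars [((np.float64(0.0701), np.float64(0.0023)), 192), ((np.float64(0.1203), np.float64(0.0027)), 195), ((np.float64(0.1703), np.float64(0.0022)), 200), ((np.float64(0.2201), np.float64(0.0007)), 204), ((np.float64(0.2713), np.float64(0.0009)), 219)]
```

View pics/c2.png

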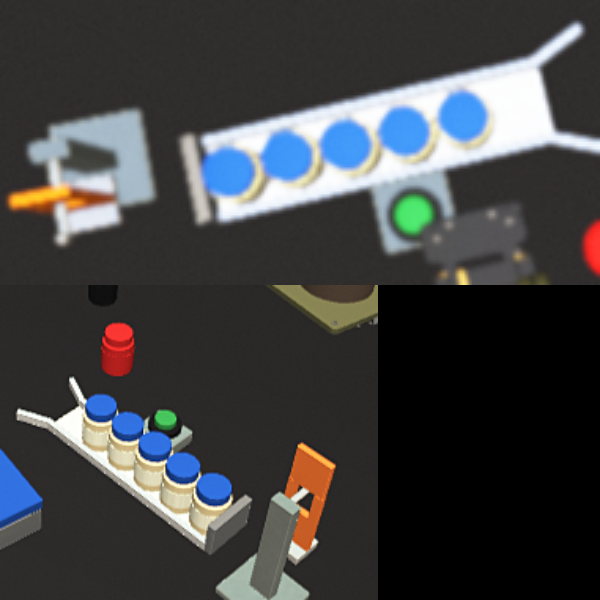

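All five jars are closed up in a straight row against the stop. The follower still hangs on its peg, so next I look at it from above with the wrist camera.

Request:
{"method": "play_rows", "body": {"rows": [[80,0.052,0.031,-0.003,0,0,0],[80,0.052,0.031,-0.003,0,0,0],[80,0.052,0.031,-0.003,0,0,0],[80,0.052,0.031,-0.003,0,0,0],[80,0.052,0.031,-0.003,0,0,0],[80,0.052,0.03,-0.003,0,0,0],[80,0,0,0,0,0,0],[80,0,0,0,0,0,0]]}}

```text
clock: 34.45
tool_pos: [0.5004, 0.4153, 0.449]
eef_rot: [0.628, 0.778, -0.001, 0.0]
contact_force: [0.1, 0.0, 0.2]
opening: 0.795
finger_force: 0.0
```

```bash
python3 -c "
from h import *
rep(); st=status.get_state(); im=snap('wrist','w3.png')
hsv=cv2.cvtColor(im,cv2.COLOR_RGB2HSV); m=cv2.inRange(hsv,(5,150,80),(22,255,255))
n,l,s,c=cv2.connectedComponentsWithStats(m)
for i in range(1,n):
  if s[i,4]>150: print(s[i],c[i])
"
```

```text
t 34.5 tcp lane [0.3828 0.0041] z 0.4495 yaw err -0.08 tilt [-0.0005 -0.0019] open 0.804 F [-0.7 -0.1  0.8]
jars [((np.float64(0.0701), np.float64(0.0023)), 192), ((np.float64(0.1203), np.float64(0.0027)), 194), ((np.float64(0.1703), np.float64(0.0022)), 199), ((np.float64(0.2201), np.float64(0.0007)), 204), ((np.float64(0.2713), np.float64(0.0009)), 219)]
[319 176  17 102 435] [325.58390805 202.33793103]
```

View pics/w3.png

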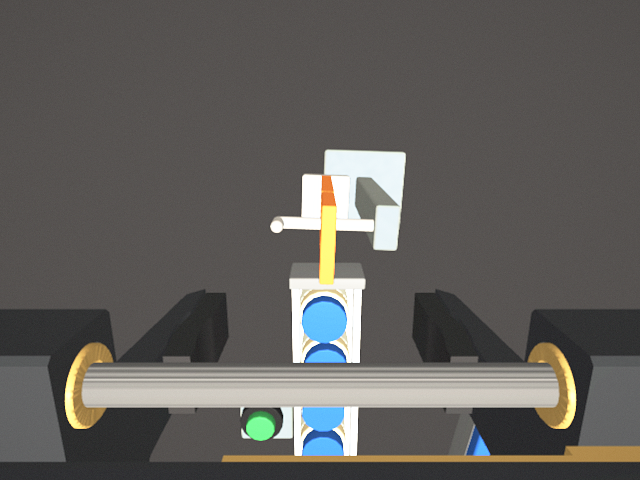

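The plate's top edge (bright strip) runs from (329,206) to (327,283), nearly parallel to tool x. The peg lies across it at y≈224.

```bash
python3 -c "
from h import *
st=status.get_state()
for z in (.21,.214):
  for u,v in((329,206),(327,283),(328,244)):
    print(z,u,v,lane(pix2world('wrist',u,v,z,st)))
  print('plate len',np.linalg.norm(pix2world('wrist',329,206,z,st)-pix2world('wrist',327,283,z,st)))
print('peg tip',lane(pix2world('wrist',277,225,.176,st)),'post',lane(pix2world('wrist',386,227,.168,st)), 'tcp',lane(st['tool_pos']))
"
```

```text
0.21 329 206 [ 0.4106 -0.0009]
0.21 327 283 [3.671e-01 1.000e-04]
0.21 328 244 [ 0.3897 -0.0004]
plate len 0.04349087680183276
0.214 329 206 [ 0.4113 -0.0008]
0.214 327 283 [3.686e-01 1.000e-04]
0.214 328 244 [ 3.908e-01 -3.000e-04]
plate len 0.04269778464197705
peg tip [0.3924 0.0305] post [ 0.389  -0.0383] tcp [0.3825 0.0041]
```

Request:
{"method": "play_rows", "body": {"rows": [[23,0.007,0.0045,0,0,0,0],[23,0,0,0,0,0,0],[23,0,0,0,0,0,0],[23,0,0,0.03,0,0,0],[23,0,0,0.03,0,0,0],[23,0,0,0.03,0,0,0],[23,0,0,0.0135,0,0,0],[23,0,0,0,0,0,0]]}}

```text
clock: 35.55
tool_pos: [0.5028, 0.4233, 0.3461]
eef_rot: [0.628, 0.778, -0.001, -0.0]
contact_force: [-0.3, -0.5, 0.0]
opening: 0.232
finger_force: 0.0
```

```bash
python3 -c "
from h import *
rep(); snap('wrist','w4.png'); snap('scene','s4.png')
a=cv2.imread('pics/s4.png')[220:420,380:560]; b=cv2.imread('pics/w4.png')
cv2.imwrite('pics/c4.png',np.hstack([cv2.resize(a,(360,400)),cv2.resize(b[100:],(440,260)).__class__((400,440,3),np.uint8)*0+cv2.copyMakeBorder(cv2.resize(b,(440,330)),0,70,0,0,0)]))"
```

```text
t 35.6 tcp lane [ 0.3912 -0.0006] z 0.3472 yaw err 0.0 tilt [0.0007 0.0005] open 0.231 F [ 0.7 -0.   0. ]
jars [((np.float64(0.0701), np.float64(0.0023)), 192), ((np.float64(0.1203), np.float64(0.0027)), 196), ((np.float64(0.1703), np.float64(0.0022)), 200), ((np.float64(0.2201), np.float64(0.0007)), 204), ((np.float64(0.2713), np.float64(0.0009)), 219)]
```

View pics/c4.png

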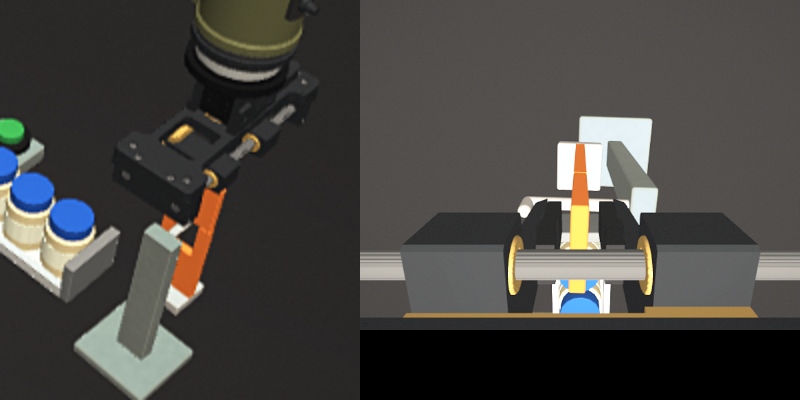

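The plate stands midway between the narrow fingers, clear of post and peg. I close and lift.

Request:
{"method": "play_rows", "body": {"rows": [[0,0,0,0,0,0,0],[0,0,0,0,0,0,0],[0,0,0,0,0,0,0],[0,0,0,0,0,0,0],[0,0,0,0,0,0,0]], "grip_force": 25}}

```text
clock: 36.33
tool_pos: [0.5028, 0.4235, 0.3474]
eef_rot: [0.628, 0.778, 0.0, -0.0]
contact_force: [-1.5, -0.8, 6.0]
opening: 0.085
finger_force: 25.0
```

Request:
{"method": "play_rows", "body": {"rows": [[0,0,0,-0.005,0,0,0],[0,0,0,-0.008,0,0,0],[0,0,0,-0.008,0,0,0],[0,0,0,0,0,0,0],[0,0,0,0,0,0,0]]}}

```text
clock: 36.95
tool_pos: [0.5029, 0.4234, 0.3675]
eef_rot: [0.628, 0.778, -0.0, -0.0]
contact_force: [-0.3, -0.4, -2.6]
opening: 0.088
finger_force: 25.0
```

```bash
python3 -c "
from h import *
rep(); snap('wrist','w5.png'); snap('scene','s5.png')
a=cv2.imread('pics/s5.png')[220:420,380:560]; b=cv2.imread('pics/w5.png')
cv2.imwrite('pics/c5.png',np.hstack([cv2.resize(a,(360,400)),cv2.copyMakeBorder(cv2.resize(b,(440,330)),0,70,0,0,0)]))"
```

```text
t 37.0 tcp lane [ 3.911e-01 -1.000e-04] z 0.3673 yaw err 0.02 tilt [-0.0004 -0.0003] open 0.086 F [ 0.5 -0.4 -2.5]
jars [((np.float64(0.0701), np.float64(0.0023)), 192), ((np.float64(0.1203), np.float64(0.0027)), 196), ((np.float64(0.1703), np.float64(0.0022)), 200), ((np.float64(0.2201), np.float64(0.0007)), 204), ((np.float64(0.2713), np.float64(0.0009)), 219)]
```

View pics/c5.png

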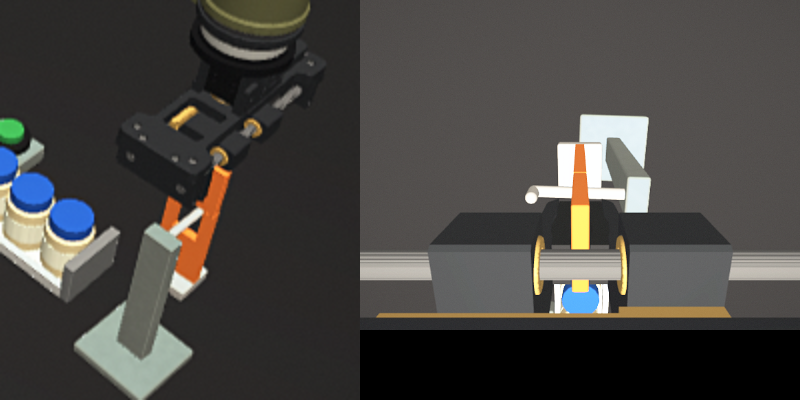

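The follower hangs free (about 2.6 N, its own weight). Now I slide it off along the peg.

Request:
{"method": "play_rows", "body": {"rows": [[0,0.001,-0.01,0,0,0,0],[0,0,-0.015,0,0,0,0],[0,0.001,-0.015,0,0,0,0],[0,0,-0.015,0,0,0,0],[0,0.001,-0.015,0,0,0,0],[0,0,-0.015,0,0,0,0],[0,0,-0.015,0,0,0,0],[0,0,0,0,0,0,0]]}}

```text
clock: 38.1
tool_pos: [0.403, 0.4054, 0.3676]
eef_rot: [0.628, 0.779, -0.001, -0.001]
contact_force: [0.9, -0.3, -2.2]
opening: 0.089
finger_force: 25.0
```

```bash
python3 -c "
from h import *
rep(); st=status.get_state(); snap('wrist','w6.png'); snap('scene','s6.png'); print(st['q'])
a=cv2.imread('pics/s6.png')[220:420,380:560]; b=cv2.imread('pics/w6.png')
cv2.imwrite('pics/c6.png',np.hstack([cv2.resize(a,(360,400)),cv2.copyMakeBorder(cv2.resize(b,(440,330)),0,70,0,0,0)]))"
```

```text
t 38.15 tcp lane [0.3944 0.1002] z 0.3678 yaw err 0.07 tilt [0.     0.0004] open 0.089 F [-0.1  0.3 -3.9]
jars [((np.float64(0.0701), np.float64(0.0023)), 192), ((np.float64(0.1203), np.float64(0.0027)), 195), ((np.float64(0.1703), np.float64(0.0022)), 200), ((np.float64(0.2201), np.float64(0.0007)), 204), ((np.float64(0.2713), np.float64(0.0009)), 219)]
[-0.97063209  0.67268417  0.1753066   1.77864123 -0.16893143  0.70454049
 -0.49054764]
```

View pics/c6.png

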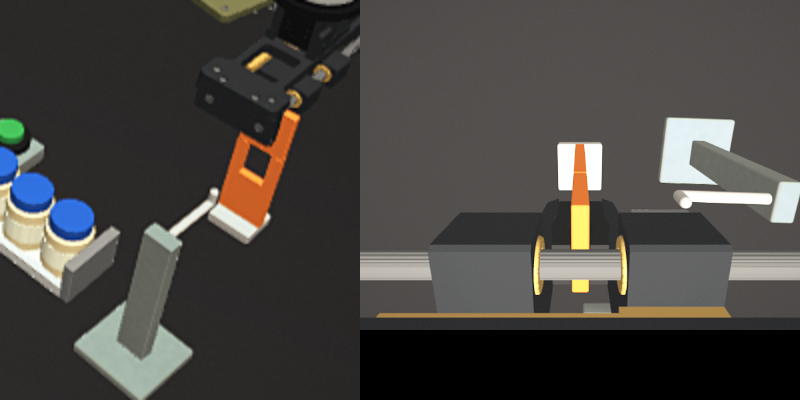

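The follower is off the peg and hangs straight. I carry it to the lane entrance and turn it 90°.

Request:
{"method": "play_rows", "body": {"rows": [[0,-0.01,0,-0.03,0,0,0],[0,-0.03,0,-0.03,0,0,0],[0,-0.05,0,0,0,0,0],[0,-0.05,0,0,0,0,0],[0,-0.05,0,0,0,0,0],[0,-0.05,0,0,0,0,0],[0,-0.05,0,0,0,0,0],[0,-0.05,0,0,0,0,0]]}}

```text
clock: 39.25
tool_pos: [0.4771, 0.071, 0.4278]
eef_rot: [0.629, 0.778, 0.001, 0.001]
contact_force: [-0.1, 0.2, -1.7]
opening: 0.084
finger_force: 25.0
```

Request:
{"method": "play_rows", "body": {"rows": [[0,-0.05,0.02,0,0,0,0],[0,-0.02,0.03,0,0,0,0],[0,0,0.03,0,0,0,0],[0,0,0.02,0,0,0,0],[0,0,0,0,0,0,-9],[0,0,0,0,0,0,-9],[0,0,0,0,0,0,-9],[0,0,0,0,0,0,-9]]}}

```text
clock: 40.25
tool_pos: [0.5891, 0.0249, 0.4275]
eef_rot: [0.355, 0.935, -0.0, 0.0]
contact_force: [0.4, -0.3, -2.8]
opening: 0.087
finger_force: 25.0
```

Request:
{"method": "play_rows", "body": {"rows": [[0,0,0,0,0,0,-9],[0,0,0,0,0,0,-9],[0,0,0,0,0,0,-9],[0,0,0,0,0,0,-9],[0,0,0,0,0,0,-9],[0,0,0,0,0,0,-9],[0,0,0,0,0,0,0],[0,0,0,0,0,0,0]]}}

```text
clock: 41.25
tool_pos: [0.5889, 0.0251, 0.4275]
eef_rot: [-0.104, 0.995, -0.0, 0.0]
contact_force: [0.0, -0.5, -2.5]
opening: 0.091
finger_force: 25.0
```

```bash
python3 -c "
from h import *
rep(); st=status.get_state(); im=snap('wrist'); print(st['q'])
im2=snap('scene')[120:360,230:470]
cv2.imwrite('pics/c7.png',np.hstack([cv2.resize(im2,(360,360)),cv2.copyMakeBorder(cv2.resize(im,(440,330)),0,30,0,0,0)])[:,:,::-1])"
```

```text
t 41.3 tcp lane [-0.0162 -0.0004] z 0.4275 yaw err -270.14 tilt [ 0.     -0.0002] open 0.085 F [ 0.1  1.3 -2.5]
jars [((np.float64(0.1203), np.float64(0.0027)), 195), ((np.float64(0.1703), np.float64(0.0022)), 200), ((np.float64(0.2201), np.float64(0.0007)), 204), ((np.float64(0.2713), np.float64(0.0009)), 218)]
[ 0.05507211  0.62227269 -0.30270292  1.6464012   0.22271621  0.90695758
  1.44835749]
```

View pics/c7.png

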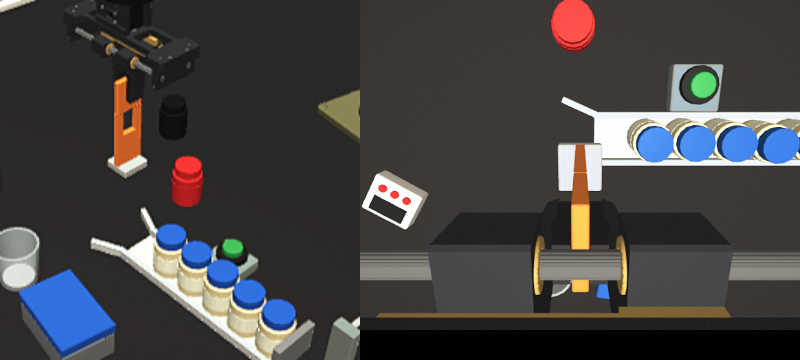

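The follower is upright, square to the lane and just before its entrance. I lower it into the lane.

Request:
{"method": "play_rows", "body": {"rows": [[0,0.001,0.01,0.02,0,0,0],[0,0,0.014,0.03,0,0,0],[0,0,0,0.03,0,0,0],[0,0,0,0.03,0,0,0],[0,0,0,0.02,0,0,0],[0,0,0,0.002,0,0,0],[0,0,0,0,0,0,0],[0,0,0,0,0,0,0]]}}

```text
clock: 42.4
tool_pos: [0.5831, 0.0489, 0.2967]
eef_rot: [-0.106, 0.994, 0.0, 0.001]
contact_force: [0.2, -0.1, -3.6]
opening: 0.09
finger_force: 25.0
```

Request:
{"method": "play_rows", "body": {"rows": [[0,0,0,0.002,0,0,0],[0,0,0,0.002,0,0,0],[0,0,0,0,0,0,0]]}}

```text
clock: 42.78
tool_pos: [0.5826, 0.0488, 0.2915]
eef_rot: [-0.106, 0.994, 0.0, -0.0]
contact_force: [-0.5, 0.4, -3.0]
opening: 0.083
finger_force: 25.0
```

Request:
{"method": "play_rows", "body": {"rows": [[0,0,0,0.002,0,0,0],[0,0,0,0,0,0,0]]}}

```text
clock: 43.02
tool_pos: [0.5826, 0.0488, 0.2894]
eef_rot: [-0.106, 0.994, 0.0, -0.0]
contact_force: [-0.4, 0.5, -3.1]
opening: 0.084
finger_force: 25.0
```

```bash
python3 -c "
from h import *
rep(); im=snap('scene')[180:300,250:410]
cv2.imwrite('pics/c8.png',cv2.resize(im,(800,600),interpolation=cv2.INTER_CUBIC)[:,:,::-1])"
```

```text
t 43.08 tcp lane [0.0082 0.0007] z 0.2895 yaw err -269.99 tilt [-0.0002  0.    ] open 0.089 F [-0.7 -0.1 -3.1]
jars [((np.float64(0.1222), np.float64(0.0023)), 176), ((np.float64(0.1703), np.float64(0.0022)), 199), ((np.float64(0.2201), np.float64(0.0007)), 204), ((np.float64(0.2713), np.float64(0.0009)), 219)]
```

View pics/c8.png

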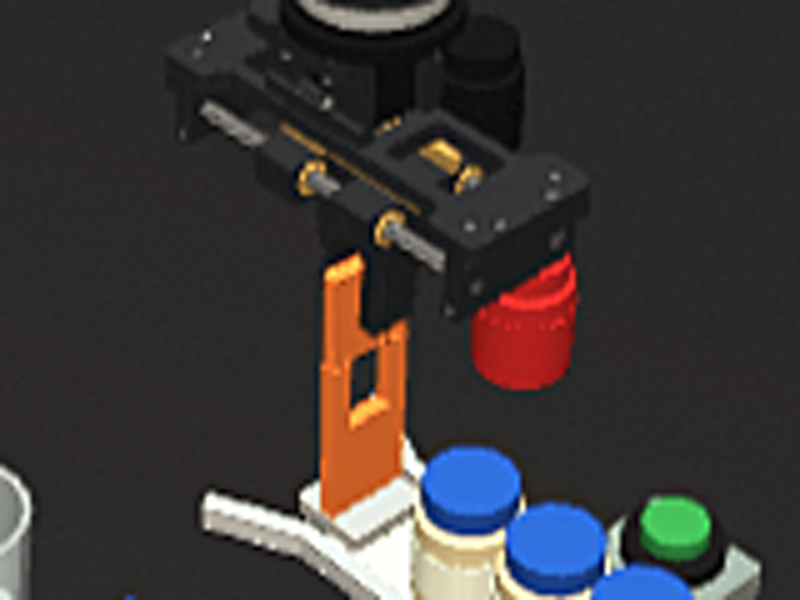

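The foot is over the lane entrance just above the bench, between the rails. I go down in small steps.

Request:
{"method": "play_rows", "body": {"rows": [[0,0,0,0.0015,0,0,0],[0,0,0,0,0,0,0]]}}

```text
clock: 43.38
tool_pos: [0.5826, 0.0488, 0.2879]
eef_rot: [-0.106, 0.994, 0.0, -0.0]
contact_force: [0.5, 0.3, -3.0]
opening: 0.091
finger_force: 25.0
```

Request:
{"method": "play_rows", "body": {"rows": [[0,0,0,0.0015,0,0,0],[0,0,0,0,0,0,0]]}}

```text
clock: 43.62
tool_pos: [0.5826, 0.0488, 0.2864]
eef_rot: [-0.106, 0.994, 0.0, -0.0]
contact_force: [0.2, 0.2, -3.4]
opening: 0.088
finger_force: 25.0
```

Request:
{"method": "play_rows", "body": {"rows": [[0,0,0,0.001,0,0,0],[0,0,0,0,0,0,0]]}}

```text
clock: 43.88
tool_pos: [0.5826, 0.0488, 0.2855]
eef_rot: [-0.106, 0.994, 0.0, -0.0]
contact_force: [0.2, 0.3, -3.6]
opening: 0.089
finger_force: 25.0
```

Request:
{"method": "play_rows", "body": {"rows": [[0,0,0,0.001,0,0,0],[0,0,0,0,0,0,0]]}}

```text
clock: 44.12
tool_pos: [0.5826, 0.0489, 0.2845]
eef_rot: [-0.106, 0.994, 0.0, -0.0]
contact_force: [0.2, -0.1, -2.4]
opening: 0.089
finger_force: 25.0
```

Request:
{"method": "play_rows", "body": {"rows": [[0,0,0,0.001,0,0,0],[0,0,0,0,0,0,0]]}}

```text
clock: 44.38
tool_pos: [0.5828, 0.0489, 0.2839]
eef_rot: [-0.106, 0.994, 0.0, 0.0]
contact_force: [-0.0, -0.7, 0.6]
opening: 0.087
finger_force: 25.0
```

Request:
{"method": "play_rows", "body": {"rows": [[0,0,0,0.001,0,0,0],[0,0,0,0,0,0,0]]}}

```text
clock: 44.62
tool_pos: [0.5832, 0.0489, 0.2837]
eef_rot: [-0.106, 0.994, -0.0, 0.001]
contact_force: [-0.2, -0.8, 7.3]
opening: 0.089
finger_force: 25.0
```

Request:
{"method": "play_rows", "body": {"rows": [[0,0,0,0.001,0,0,0],[0,0,0,0,0,0,0]]}}

```text
clock: 44.88
tool_pos: [0.5833, 0.0489, 0.2837]
eef_rot: [-0.106, 0.994, -0.0, 0.001]
contact_force: [-2.4, -0.7, 12.7]
opening: 0.089
finger_force: 25.0
```

Request:
{"method": "play_rows", "body": {"rows": [[0,0,0,-0.002,0,0,0],[0,0,0.005,0,0,0,0],[0,0,0.005,0,0,0,0],[0,0,0.003,0,0,0,0],[0,0,0,0,0,0,0]]}}

```text
clock: 45.5
tool_pos: [0.5808, 0.0598, 0.2846]
eef_rot: [-0.105, 0.994, -0.002, 0.001]
contact_force: [1.2, -5.5, 7.8]
opening: 0.098
finger_force: 26.4
```

Request:
{"method": "play_rows", "body": {"rows": [[0,0,0.001,0,0,0,0],[0,0,0.001,0,0,0,0],[0,0,0,0,0,0,0]]}}

```text
clock: 45.88
tool_pos: [0.5805, 0.0615, 0.2846]
eef_rot: [-0.105, 0.994, -0.002, 0.001]
contact_force: [1.2, -5.8, 7.1]
opening: 0.093
finger_force: 26.4
```

Request:
{"method": "play_rows", "body": {"rows": [[0,0,0.001,0,0,0,0],[0,0,0,0,0,0,0]]}}

```text
clock: 46.12
tool_pos: [0.5804, 0.0624, 0.2847]
eef_rot: [-0.105, 0.994, -0.002, 0.001]
contact_force: [0.9, -5.5, 8.2]
opening: 0.096
finger_force: 26.3
```

Request:
{"method": "play_rows", "body": {"rows": [[0,0,0.001,0,0,0,0],[0,0,0,0,0,0,0]]}}

```text
clock: 46.38
tool_pos: [0.5802, 0.0631, 0.2847]
eef_rot: [-0.105, 0.994, -0.002, 0.001]
contact_force: [1.4, -6.7, 9.5]
opening: 0.099
finger_force: 26.5
```

```bash
python3 -c "
from h import *
rep(); im=snap('scene')[180:300,250:410]
cv2.imwrite('pics/c9.png',cv2.resize(im,(800,600),interpolation=cv2.INTER_CUBIC)[:,:,::-1])"
```

```text
t 46.42 tcp lane [0.0226 0.0001] z 0.2847 yaw err -270.1 tilt [ 0.003  -0.0041] open 0.098 F [ 0.9 -5.7  8.1]
jars [((np.float64(0.1703), np.float64(0.0022)), 199), ((np.float64(0.2201), np.float64(0.0007)), 204), ((np.float64(0.2713), np.float64(0.0009)), 218)]
```

View pics/c9.png

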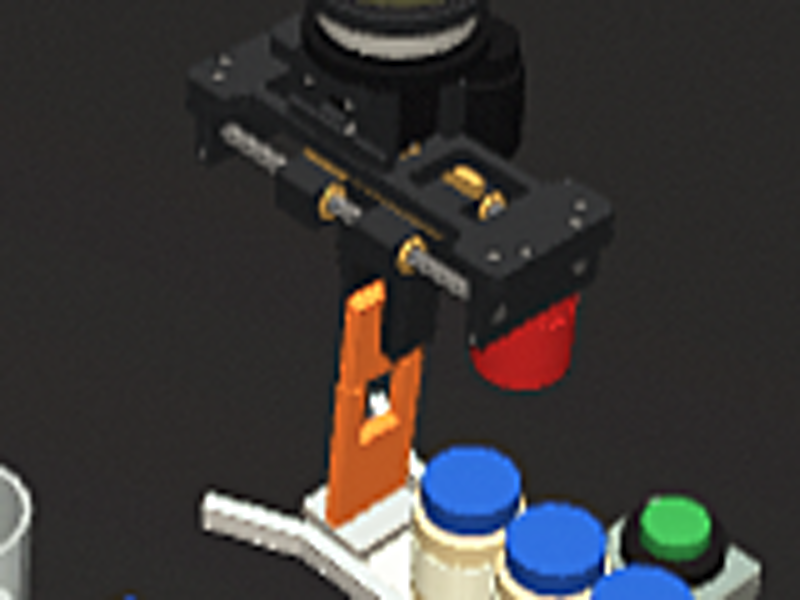

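The foot stuck on the bench and the plate now leans forward. I back off to straighten it, lift slightly, and look again.

Request:
{"method": "play_rows", "body": {"rows": [[0,0,-0.005,0,0,0,0],[0,0,-0.005,0,0,0,0],[0,0,-0.003,0,0,0,0],[0,0,0,0,0,0,0]]}}

```text
clock: 46.98
tool_pos: [0.5822, 0.0527, 0.2839]
eef_rot: [-0.106, 0.994, 0.0, 0.001]
contact_force: [0.6, -3.9, 5.5]
opening: 0.089
finger_force: 24.8
```

Request:
{"method": "play_rows", "body": {"rows": [[0,0,0,0.001,0,0,0],[0,0,0,0.001,0,0,0],[0,0,0,0,0,0,0]]}}

```text
clock: 47.35
tool_pos: [0.5825, 0.0524, 0.2836]
eef_rot: [-0.106, 0.994, -0.001, 0.001]
contact_force: [-1.9, -4.5, 17.8]
opening: 0.09
finger_force: 24.9
```

```bash
python3 -c "
from h import *
rep(); im=snap('scene')[180:300,250:410]
cv2.imwrite('pics/c10.png',cv2.resize(im,(640,480),interpolation=cv2.INTER_CUBIC)[:,:,::-1])"
```

```text
t 47.4 tcp lane [0.0117 0.    ] z 0.2836 yaw err -270.02 tilt [ 0.0031 -0.0009] open 0.087 F [-0.9 -5.  17.5]
jars [((np.float64(0.1232), np.float64(0.0021)), 161), ((np.float64(0.1703), np.float64(0.0022)), 199), ((np.float64(0.2201), np.float64(0.0007)), 204), ((np.float64(0.2713), np.float64(0.0009)), 218)]
```

View pics/c10.png

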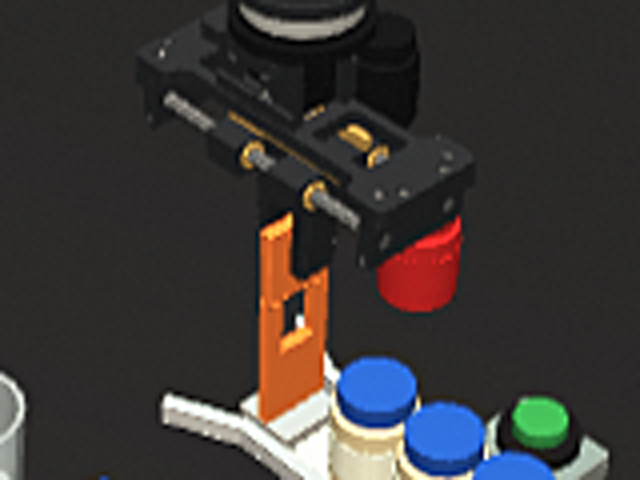

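The plate is straight again. That was my last picture view, so from here I rely on force and pose. I release so it settles flat, regrip, and carry it forward hovering instead of sliding.

Request:
{"method": "play_rows", "body": {"rows": [[18,0,0,0,0,0,0],[18,0,0,0,0,0,0],[18,0,0,-0.002,0,0,0],[18,0,0,0,0,0,0]]}}

```text
clock: 47.95
tool_pos: [0.5816, 0.0532, 0.2833]
eef_rot: [-0.106, 0.994, 0.0, -0.0]
contact_force: [0.3, -0.4, 0.2]
opening: 0.179
finger_force: 0.0
```

```bash
cat >> h.py <<'E'
def fol():
    st=status.get_state(); im=cams.snapshot('wrist')
    m=cv2.inRange(cv2.cvtColor(im,cv2.COLOR_RGB2HSV),(5,150,60),(22,255,255)); m[290:]=0
    n,l,s,c=cv2.connectedComponentsWithStats(m)
    i=1+np.argmax(s[1:,4]); print('orange',s[i],c[i])
    ys=np.arange(s[i,1],s[i,1]+s[i,3],12)
    for y in ys:
        x=np.where(l[y]==i)[0]
        if len(x): print(y,x.min(),x.max(),end='; ')
    print(); return im
E
python3 -c "
from h import *
rep(); fol(); cams.snapshot('scene')
for d in finder.spot_in('scene','follower')[:1]: p=cam2world('scene',d['at']); print(d['score'],lane(p),p[2])"
```

```text
t 48.0 tcp lane [0.0125 0.0007] z 0.2833 yaw err -269.97 tilt [-0.0005  0.0005] open 0.18 F [ 0.3 -0.3 -0.2]
jars [((np.float64(0.1242), np.float64(0.0019)), 154), ((np.float64(0.1703), np.float64(0.0022)), 200), ((np.float64(0.2201), np.float64(0.0007)), 204), ((np.float64(0.2713), np.float64(0.0009)), 218)]
orange [ 299  211   24   79 1428] [312.3452381  254.47478992]
211 309 320; 223 308 321; 235 306 321; 247 304 321; 259 303 321; 271 301 322; 283 299 322; 
0.88 [ 0.0106 -0.0095] 0.0531345811802299
```

Request:
{"method": "play_rows", "body": {"rows": [[18,0,-0.0035,0,0,0,0],[18,0,0,0,0,0,0],[0,0,0,0,0,0,0],[0,0,0,0,0,0,0],[0,0,0,0,0,0,0],[0,0,0,-0.003,0,0,0],[0,0,0,-0.002,0,0,0],[0,0,0,0,0,0,0]], "grip_force": 20}}

```text
clock: 49.15
tool_pos: [0.5825, 0.0494, 0.2887]
eef_rot: [-0.106, 0.994, 0.0, 0.0]
contact_force: [0.4, 0.4, -2.7]
opening: 0.088
finger_force: 20.0
```

```bash
python3 -c "
from h import *
rep(); fol()"
```

```text
t 49.2 tcp lane [0.0087 0.0007] z 0.2886 yaw err -269.99 tilt [-0.      0.0001] open 0.089 F [-0.6 -0.7 -3.4]
jars [((np.float64(0.1222), np.float64(0.0023)), 173), ((np.float64(0.1703), np.float64(0.0022)), 200), ((np.float64(0.2201), np.float64(0.0007)), 204), ((np.float64(0.2713), np.float64(0.0009)), 219)]
orange [ 308  211   24   79 1426] [320.03225806 254.34642356]
211 315 326; 223 314 327; 235 313 328; 247 312 328; 259 311 329; 271 310 330; 283 309 331;
```

Request:
{"method": "play_rows", "body": {"rows": [[0,0,0.005,0.002,0,0,0],[0,0,0.005,0.001,0,0,0],[0,0,0.003,0,0,0,0],[0,0,0,0,0,0,0]]}}

```text
clock: 49.75
tool_pos: [0.5797, 0.0626, 0.2856]
eef_rot: [-0.106, 0.994, 0.0, 0.0]
contact_force: [0.4, 1.2, -3.1]
opening: 0.089
finger_force: 20.0
```

Request:
{"method": "play_rows", "body": {"rows": [[0,0,0.001,0,0,0,0],[0,0,0,0,0,0,0]]}}

```text
clock: 50.0
tool_pos: [0.5796, 0.063, 0.2856]
eef_rot: [-0.106, 0.994, -0.0, 0.0]
contact_force: [-0.3, 0.7, -3.3]
opening: 0.089
finger_force: 20.0
```

Request:
{"method": "play_rows", "body": {"rows": [[0,0,0.001,0,0,0,0],[0,0,0,0,0,0,0]]}}

```text
clock: 50.25
tool_pos: [0.5794, 0.0641, 0.2856]
eef_rot: [-0.106, 0.994, 0.0, 0.0]
contact_force: [0.2, 0.2, -2.9]
opening: 0.086
finger_force: 20.0
```

Request:
{"method": "play_rows", "body": {"rows": [[0,0,0.001,0,0,0,0],[0,0,0,0,0,0,0]]}}

```text
clock: 50.5
tool_pos: [0.5792, 0.0651, 0.2856]
eef_rot: [-0.106, 0.994, 0.0, 0.0]
contact_force: [-0.1, 0.3, -3.0]
opening: 0.089
finger_force: 20.0
```

```bash
python3 -c "
from h import *
rep(); fol()"
```

```text
t 50.55 tcp lane [0.0247 0.0006] z 0.2856 yaw err -269.98 tilt [-0.      0.0001] open 0.083 F [ 0.3 -0.5 -2.9]
jars [((np.float64(0.1703), np.float64(0.0022)), 200), ((np.float64(0.2201), np.float64(0.0007)), 204), ((np.float64(0.2713), np.float64(0.0009)), 218)]
orange [ 308  211   24   79 1424] [320.04705056 254.32935393]
211 315 326; 223 314 327; 235 313 328; 247 312 328; 259 311 329; 271 310 330; 283 309 331;
```

Request:
{"method": "play_rows", "body": {"rows": [[0,0,0.001,0,0,0,0],[0,0,0,0,0,0,0]]}}

```text
clock: 50.85
tool_pos: [0.579, 0.0661, 0.2856]
eef_rot: [-0.106, 0.994, 0.0, 0.0]
contact_force: [0.1, -0.4, -2.9]
opening: 0.089
finger_force: 20.0
```

Request:
{"method": "play_rows", "body": {"rows": [[0,0,0.001,0,0,0,0],[0,0,0,0,0,0,0]]}}

```text
clock: 51.1
tool_pos: [0.5787, 0.0671, 0.2856]
eef_rot: [-0.106, 0.994, 0.0, 0.0]
contact_force: [0.1, -0.8, -4.1]
opening: 0.088
finger_force: 20.0
```

Request:
{"method": "play_rows", "body": {"rows": [[0,0,0.001,0,0,0,0],[0,0,0,0,0,0,0]]}}

```text
clock: 51.35
tool_pos: [0.5785, 0.0681, 0.2856]
eef_rot: [-0.106, 0.994, 0.0, 0.0]
contact_force: [-0.4, 0.4, -3.1]
opening: 0.085
finger_force: 20.0
```

```bash
python3 -c "
from h import *
rep(); fol()"
```

```text
t 51.4 tcp lane [0.0277 0.0006] z 0.2856 yaw err -269.98 tilt [0.     0.0001] open 0.09 F [ 0.8  0.4 -3.2]
jars [((np.float64(0.1703), np.float64(0.0022)), 200), ((np.float64(0.2201), np.float64(0.0007)), 204), ((np.float64(0.2713), np.float64(0.0009)), 219)]
orange [ 308  210   24   80 1425] [320.05122807 254.29824561]
210 326 326; 222 314 327; 234 313 327; 246 312 328; 258 311 329; 270 310 330; 282 309 331;
```

Request:
{"method": "play_rows", "body": {"rows": [[0,0,0.001,0,0,0,0],[0,0,0,0,0,0,0]]}}

```text
clock: 51.7
tool_pos: [0.5783, 0.0689, 0.2856]
eef_rot: [-0.106, 0.994, 0.0, 0.0]
contact_force: [-0.2, 0.1, -4.0]
opening: 0.086
finger_force: 20.0
```

Request:
{"method": "play_rows", "body": {"rows": [[0,0,0.001,0,0,0,0],[0,0,0,0,0,0,0]]}}

```text
clock: 51.95
tool_pos: [0.5782, 0.0696, 0.2856]
eef_rot: [-0.106, 0.994, -0.0, 0.0]
contact_force: [-0.1, -0.4, -1.9]
opening: 0.087
finger_force: 20.0
```

```bash
python3 -c "
from h import *
rep(); im=fol(); st=status.get_state()
print(caps(im,.07,'wrist',st,300,40000))
for p,a in caps(im,.07,'wrist',st,300,40000): print(lane(p),a)
m=cv2.inRange(cv2.cvtColor(im,cv2.COLOR_RGB2HSV),(100,120,80),(125,255,255))
n,l,s,c=cv2.connectedComponentsWithStats(m)
print(s[s[:,4]>100])"
```

```text
t 52.0 tcp lane [0.0294 0.0006] z 0.2856 yaw err -270.0 tilt [ 0.0002 -0.0004] open 0.089 F [-0.5 -0.6 -2.6]
jars [((np.float64(0.1703), np.float64(0.0022)), 199), ((np.float64(0.2201), np.float64(0.0007)), 204), ((np.float64(0.2713), np.float64(0.0009)), 219)]
orange [ 309  211   24   79 1419] [319.79704017 254.34178999]
211 314 325; 223 313 326; 235 312 327; 247 311 328; 259 311 329; 271 310 330; 283 309 331; 
[(array([0.566, 0.111]), 6121), (array([0.551, 0.18 ]), 12690)]
[0.0724 0.0038] 6121
[0.143 0.004] 12690
[[     0      0    640    480 288389]
 [   365    221     89     89   6121]
 [   460    220    180     89  12690]]
```

Request:
{"method": "play_rows", "body": {"rows": [[0,0,0.001,0,0,0,0],[0,0,0,0,0,0,0],[0,0,0,0,0,0,0]]}}

```text
clock: 52.42
tool_pos: [0.578, 0.0705, 0.2857]
eef_rot: [-0.106, 0.994, -0.0, 0.0]
contact_force: [1.2, -2.2, -1.6]
opening: 0.09
finger_force: 20.1
```

```bash
python3 -c "
from h import *
rep(); im=fol(); st=status.get_state()
for p,a in caps(im,.07,'wrist',st,300,40000): print(lane(p),a)"
```

```text
t 52.48 tcp lane [0.0303 0.0006] z 0.2857 yaw err -270.01 tilt [ 0.0003 -0.0005] open 0.093 F [ 1.  -2.  -1.2]
jars [((np.float64(0.1703), np.float64(0.0022)), 199), ((np.float64(0.2201), np.float64(0.0007)), 204), ((np.float64(0.2713), np.float64(0.0009)), 219)]
orange [ 309  211   24   79 1423] [319.31693605 254.33731553]
211 313 324; 223 312 325; 235 311 326; 247 311 327; 259 310 328; 271 310 330; 283 309 331; 
[0.0734 0.0036] 6115
[0.144  0.0038] 12802
```

Request:
{"method": "play_rows", "body": {"rows": [[0,0,0,0.001,0,0,0],[0,0,0,0.001,0,0,0],[0,0,0,0,0,0,0]]}}

```text
clock: 52.9
tool_pos: [0.578, 0.0707, 0.2837]
eef_rot: [-0.106, 0.994, -0.0, 0.0]
contact_force: [0.8, -2.0, 0.6]
opening: 0.092
finger_force: 20.2
```

Request:
{"method": "play_rows", "body": {"rows": [[0,0,0,0.0005,0,0,0],[0,0,0,0,0,0,0]]}}

```text
clock: 53.15
tool_pos: [0.5781, 0.0707, 0.2836]
eef_rot: [-0.106, 0.994, -0.0, 0.0]
contact_force: [-1.0, -3.5, 4.7]
opening: 0.085
finger_force: 20.1
```

```bash
python3 -c "
from h import *
rep(); im=fol()"
```

```text
t 53.2 tcp lane [0.0304 0.0005] z 0.2837 yaw err -270.0 tilt [ 0.0009 -0.0002] open 0.093 F [-0.6 -3.7  6.3]
jars [((np.float64(0.1703), np.float64(0.0022)), 200), ((np.float64(0.2199), np.float64(-0.0003)), 205), ((np.float64(0.2713), np.float64(0.0009)), 219)]
orange [ 309  210   24   80 1438] [319.17107093 253.98887344]
210 312 323; 222 312 325; 234 311 326; 246 311 327; 258 310 328; 270 310 330; 282 309 331;
```

Request:
{"method": "play_rows", "body": {"rows": [[18,0,0,0,0,0,0],[18,0,0,0,0,0,0],[18,0,0,0,0,0,0]]}}

```text
clock: 53.62
tool_pos: [0.5778, 0.0716, 0.2829]
eef_rot: [-0.106, 0.994, 0.001, -0.0]
contact_force: [-0.4, 0.6, -0.4]
opening: 0.181
finger_force: 0.0
```

```bash
python3 -c "
from h import *
rep(); im=fol(); st=status.get_state()
for p,a in caps(im,.07,'wrist',st,300,40000): print(lane(p),a)"
```

```text
t 53.67 tcp lane [0.0312 0.0006] z 0.2829 yaw err -269.95 tilt [-0.0003  0.0009] open 0.178 F [ 0.5 -0.  -0.6]
jars [((np.float64(0.1703), np.float64(0.0022)), 200), ((np.float64(0.2201), np.float64(0.0007)), 204), ((np.float64(0.2713), np.float64(0.0009)), 219)]
orange [ 300  211   25   79 1424] [313.49367978 254.45997191]
211 310 321; 223 308 321; 235 307 322; 247 305 322; 259 304 322; 271 303 323; 283 301 323; 
[0.143 0.004] 13002
[0.0724 0.0038] 6147
```

Follower released and standing vertical against the last jar. I retreat straight up, then go to the button.

Request:
{"method": "play_rows", "body": {"rows": [[18,0,-0.003,0,0,0,0],[30,0,0,0,0,0,0],[30,0,0,0,0,0,0],[30,0,0,-0.01,0,0,0],[30,0,0,-0.03,0,0,0],[30,0,0,-0.05,0,0,0],[30,0,0,-0.02,0,0,0],[0,0.03,0,0,0,0,0]]}}

```text
clock: 54.72
tool_pos: [0.5507, 0.0622, 0.3958]
eef_rot: [-0.106, 0.994, 0.001, 0.004]
contact_force: [-0.4, 0.5, -0.8]
opening: 0.21
finger_force: 0.0
```

Request:
{"method": "play_rows", "body": {"rows": [[0,0.038,0.03,0,0,0,0],[0,0,0.04,0,0,0,0],[0,0,0.032,0,0,0,0],[0,0,0,0,0,0,9],[0,0,0,0,0,0,9],[0,0,0,0,0,0,9],[0,0,0,0,0,0,9],[0,0,0,0,0,0,9]]}}

```text
clock: 55.72
tool_pos: [0.4905, 0.1535, 0.3938]
eef_rot: [0.285, 0.959, 0.0, 0.0]
contact_force: [-0.2, -0.6, -1.1]
opening: 0.007
finger_force: 0.0
```

Request:
{"method": "play_rows", "body": {"rows": [[0,0,0,0,0,0,9],[0,0,0,0,0,0,9],[0,0,0,0,0,0,9],[0,0,0,0,0,0,9],[0,0,0,0,0,0,9],[0,0,0,0,0,0,0],[0,0,0,0,0,0,0]]}}

```text
clock: 56.6
tool_pos: [0.4905, 0.1534, 0.3934]
eef_rot: [0.627, 0.779, 0.0, -0.0]
contact_force: [0.8, 0.9, -0.2]
opening: 0.008
finger_force: 0.0
```

```bash
python3 -c "
from h import *
rep(); st=status.get_state(); im=snap('wrist')
m=cv2.inRange(cv2.cvtColor(im,cv2.COLOR_RGB2HSV),(50,120,60),(80,255,255)); n,l,s,c=cv2.connectedComponentsWithStats(m)
for i in range(1,n):
  if s[i,4]>100: print('green',s[i],lane(pix2world('wrist',*c[i],.04,st)))
im=snap('top'); m=cv2.inRange(cv2.cvtColor(im,cv2.COLOR_RGB2HSV),(5,150,90),(20,255,255)); n,l,s,c=cv2.connectedComponentsWithStats(m)
for i in range(1,n):
  if s[i,4]>30: print('orange',s[i],c[i],lane(pix2world('top',*c[i],.15)))
"
```

```text
t 56.65 tcp lane [0.1297 0.0687] z 0.3933 yaw err 0.14 tilt [0.0002 0.0006] open 0.003 F [ 0.2 -0.3  1.1]
jars [((np.float64(0.0706), np.float64(0.0001)), 194), ((np.float64(0.2722), np.float64(0.0007)), 201)]
green [299 190  39  40 773] [0.1314 0.0705]
orange [  0 172  39  54 985] [ 21.74822335 199.0964467 ] [ 0.6836 -0.2727]
orange [  0 201  12  15  78] [  5.87179487 208.34615385] [ 0.7247 -0.2595]
```

```bash
python3 -c "
from h import *
im=snap('top'); h=cv2.cvtColor(im,cv2.COLOR_RGB2HSV)
c=cams.camera_params('top'); f=240/np.tan(np.radians(c['vfov']/2))
p=np.array([*(O+D*.028),.15]); q=np.array(c['R'])@p+c['t']; print('expect px',q[:2]/q[2]*f+[c['cx'],c['cy']])
m=cv2.inRange(h,(3,120,60),(30,255,255)); n,l,s,cc=cv2.connectedComponentsWithStats(m)
for i in range(1,n):
  if s[i,4]>15: print(s[i],cc[i].round(1),lane(pix2world('top',*cc[i],.15)))
snap('scene'); 
for d in finder.spot_in('scene','follower')[:2]: w=cam2world('scene',d['at']); print(d['score'],lane(w),w[2])
for d in finder.regions_of('scene','follower')[:1]:
  ys,xs=np.where(d['mask']); print(xs.min(),xs.max(),ys.min(),ys.max(),d['mask'].sum())
im=snap('scene'); m=cv2.inRange(cv2.cvtColor(im,cv2.COLOR_RGB2HSV),(3,150,60),(22,255,255)); m[:, :230]=0;m[:100]=0
n,l,s,cc=cv2.connectedComponentsWithStats(m)
k=[i for i in range(1,n) if s[i,4]>100]; print(s[k])
c=cams.camera_params('scene'); f=240/np.tan(np.radians(c['vfov']/2))
for x in(.024,.032):
  for y in(-.022,.022):
    for z in(.012,.15):
      p=np.array([*(O+D*x+N*y),z]); q=np.array(c['R'])@p+c['t']; print((x,y,z),np.round(q[:2]/q[2]*f+[c['cx'],c['cy']],1))
"
```

```text
expect px [314.12680865 245.17336864]
[   0  171   39   56 1680] [ 17.2 199.1] [ 0.6944 -0.2752]
[311 234   8  23  56] [315.1 244.3] [ 0.0253 -0.0015]
0.7 [ 0.0246 -0.0107] 0.08092302187846091
316 337 233 294 866
[[320 232  18  58 755]]
(0.024, -0.022, 0.012) [320.6 288.8]
(0.024, -0.022, 0.15) [321.2 241.5]
(0.024, 0.022, 0.012) [334.6 279.8]
(0.024, 0.022, 0.15) [336.3 232.8]
(0.032, -0.022, 0.012) [323.1 290.6]
(0.032, -0.022, 0.15) [323.8 243.3]
(0.032, 0.022, 0.012) [337.  281.6]
(0.032, 0.022, 0.15) [338.9 234.5]
```

The numbers put the follower upright at x≈0.0255 in lane coordinates, and contact is expected at 0.0256. Now I press the button.

Request:
{"method": "play_rows", "body": {"rows": [[0,0.001,-0.001,0.03,0,0,0],[0,0,0,0.04,0,0,0],[0,0,0,0.04,0,0,0],[0,0,0,0.04,0,0,0],[0,0,0,0.025,0,0,0],[0,0,0,0.006,0,0,0],[0,0,0,0,0,0,0]]}}

```text
clock: 57.88
tool_pos: [0.4896, 0.1541, 0.2123]
eef_rot: [0.628, 0.778, 0.0, 0.0]
contact_force: [-0.2, 0.2, 0.6]
opening: 0.004
finger_force: 0.0
```

Request:
{"method": "play_rows", "body": {"rows": [[0,0,0,0.002,0,0,0],[0,0,0,0.002,0,0,0],[0,0,0,0,0,0,0]]}}

```text
clock: 58.25
tool_pos: [0.4899, 0.1542, 0.2087]
eef_rot: [0.628, 0.778, 0.001, 0.001]
contact_force: [0.5, 0.6, 2.3]
opening: 0.007
finger_force: 1.2
```

Request:
{"method": "play_rows", "body": {"rows": [[0,0,0,0.002,0,0,0],[0,0,0,0.002,0,0,0],[0,0,0,0,0,0,0]]}}

```text
clock: 58.62
tool_pos: [0.4899, 0.1542, 0.2045]
eef_rot: [0.628, 0.778, 0.001, 0.0]
contact_force: [0.7, 0.2, 7.2]
opening: 0.004
finger_force: 3.3
```

Request:
{"method": "play_rows", "body": {"rows": [[0,0,0,0.002,0,0,0],[0,0,0,0.001,0,0,0],[0,0,0,0,0,0,0],[0,0,0,0,0,0,0]]}}

```text
clock: 59.12
tool_pos: [0.4898, 0.154, 0.204]
eef_rot: [0.628, 0.778, 0.001, 0.001]
contact_force: [-2.9, 0.3, 33.1]
opening: 0.007
finger_force: 16.7
```

Fully down: it bottomed out at z 0.204 and the force rose. I lift off and check.

Request:
{"method": "play_rows", "body": {"rows": [[0,0,0,-0.004,0,0,0],[0,0,0,-0.02,0,0,0],[0,0,0,-0.05,0,0,0],[0,0,0,-0.05,0,0,0],[0,0,-0.04,-0.05,0,0,0],[0,0,-0.05,0,0,0,0],[0,0,-0.03,0,0,0,0],[0,0,0,0,0,0,0]]}}

```text
clock: 60.12
tool_pos: [0.3707, 0.1283, 0.3737]
eef_rot: [0.628, 0.778, -0.002, -0.001]
contact_force: [0.7, 1.0, 0.1]
opening: 0.004
finger_force: 0.0
```

```bash
python3 -c "
from h import *
im=rep(); h=cv2.cvtColor(im,cv2.COLOR_RGB2HSV)
m=cv2.inRange(h,(3,120,60),(30,255,255)); n,l,s,cc=cv2.connectedComponentsWithStats(m)
for i in range(1,n):
  if s[i,4]>15: print(s[i],lane(pix2world('top',*cc[i],.15)))
im=snap('scene'); m=cv2.inRange(cv2.cvtColor(im,cv2.COLOR_RGB2HSV),(3,150,60),(22,255,255)); m[:, :230]=0;m[:100]=0
n,l,s,cc=cv2.connectedComponentsWithStats(m); print(s[[i for i in range(1,n) if s[i,4]>100]])
for n in['tipbox','beaker','timer']:
  cams.snapshot('top'); d=finder.spot_in('top',n)[0]; print(n,cam2world('top',d['at']).round(3))
"
```

```text
t 60.17 tcp lane [0.1306 0.1891] z 0.3738 yaw err 0.03 tilt [-0.0008 -0.0002] open 0.006 F [ 0.6 -0.1  0.7]
jars [((np.float64(0.0706), np.float64(0.0001)), 194), ((np.float64(0.1203), np.float64(0.0027)), 197), ((np.float64(0.1703), np.float64(0.0022)), 199), ((np.float64(0.2201), np.float64(0.0007)), 204), ((np.float64(0.2713), np.float64(0.0009)), 219)]
[   0  172   39   55 1679] [ 0.6944 -0.2751]
[311 234   8  23  55] [ 0.0252 -0.0018]
[[320 232  18  58 755]]
tipbox [0.542 0.162 0.016]
beaker [0.782 0.017 0.026]
timer [0.541 0.17  0.016]
```

All five jars are in a closed row, the follower stands against the last one, and the button was pressed fully down. Tipbox and timer readings there are misdetections on the lane; the arm never went near either. Handing in.

```bash
python3 -c "
from h import *
print(r.finish_job())"
```

```text
the job is handed in; nothing more can be done
None
```

I handed the job in at about 60 s: all five jars stand in a closed row against the stop, the follower stands released against the last jar (any gap under about 1 mm by camera), and the ready button was pressed fully down afterwards. I did not get a confirmed final position for the tip box and timer.

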